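Push a carton of squash down the rail lane onto the scale

ROBOT

A 7-joint arm with a two-finger parallel gripper is mounted at the origin on the work surface. World frame = base frame: x ahead of the robot, y to its left, z up, the work surface at z = 0. Lengths are in m, angles in rad, forces in N, time in s.
With the tool pointing down it reaches from about 0.425 to 0.925 m from the base axis. Payload 6.8 kg.
Tool frame: the origin (TCP) lies on the centre line of the jaws, within the pads' length; the fingertips stand 14 mm ahead of it and the grasp point (between the pads) lies 5 mm behind it; y points along the fingers, x is the direction in which the jaws open and shut, and the axes are right-handed (so a half turn about y gives the same grasp; the last joint's range is limited). The gripper opens to 85 mm and grips with 20 to 120 N. Pads are 22 mm wide; open, the fingers measure 114 mm over their backs; the gripper's body (76 mm by 85 mm) begins 54 mm behind the grasp point. The pads swing forward as they close: fully open they stand 13 mm farther back than shut.
Start: joints at [0.998, 0.477, 0.022, 1.555, -0.011, 1.109, -0.083], TCP at [0.303, -0.603, 0.245] pointing down, gripper open.
Joint ranges: [-2.96, 2.96], [-0.34, 2.1], [-1.41, 1.46], [0.24, 2.44], [-1.37, 4.51], [0.17, 1.92], [-2.96, 2.96]. Speed limits (rad/s): [2.39, 2.39, 3.14, 3.14, 3.14, 3.14, 3.14].

INTERFACE

Orientations are given as a rotation vector (axis times angle).
In Python, from bench import get_obs, vision, ticket gives the robot as it stands. The module is installed in compiled form; this text tells all that it offers.
- The arm moves only by the tool jog_arm, never from a script. Its argument "motion" is a list of rows, each an object of numbers: "gripper": the finger opening in mm, from 0 to 85.4; "tx", "ty", "tz": the shift along the tool's x, y, z in mm; "ax", "ay", "az": the turn, a rotation vector about the tool's x, y, z in rad. In form: [{"gripper": .., "tx": .., "ty": .., "tz": .., "ax": .., "ay": .., "az": ..}, ...]. A call has 1 to 12 rows; each row shifts and turns the commanded pose from where the row before left it, along the tool's axes as they then stand; what a row does not reach is not made up. A row lasts 1/10 s, in which the tool goes at most 50 mm and 8.59 degrees, less where a joint would pass 70% of its speed; a pose out of reach is approached as far as the arm can. A call is refused whole if a number of a shift passes 50 or a number of a turn 0.15, either way. A call with a gripper value outside its range is refused whole. The fingers move at their own pace and stop on an object; "newtons" is the grip in N (left out, the last holds). Time passes only in rows, so rows that do not move let the fingers close. It gives the time, the measured TCP pose, the force and the opening at its end, in the units of the state.
- get_obs(): the state, without advancing time (a new reading comes with each control period).
- vision.grab_frame(name): name is "side" or "top"; returns the picture (400x640x3 uint8, red, green, blue); there is no depth.
- vision.get_calibration(name): a dict with "camera_matrix" (3x3 intrinsics, pixels), "world_from_camera" (4x4, takes a point from camera to world coordinates). Camera axes: x right, y down, z forward; pixel columns grow to the right and rows downward; lengths in m; the calibration is good to about 2 mm. A picture is of the moment at which its call begins. get_calibration takes no time and is no camera call.
- ticket.hand_in(): hands the job in, once; it reports no verdict.
The state is a dict: "clock": time; "joints": joint angles; "qvel": joint speeds; "tau": joint torques, N m; "tcp_pos": TCP position; "orientation": TCP orientation; "contact_force": force on the tool from outside, world axes, zero at the start; "moment": the same for the moment, N m; "grip_width": finger opening in m.
Only numpy, scipy, OpenCV 4.12 (cv2) and the standard library are available. Lean on these libraries where they do the work, as an engineer would, in place of code of your own. Each camera call takes 0.05 s, during which the arm holds its last target.

TASK

Gently push the carton of mini squashes, with the fingers and without lifting or tipping it, down the lane between the two blue rails until it stands squarely in the middle of the green weighing pad; neither the carton nor the robot may touch a rail. Only once the carton is standing still there, press the red button on the grey console fully down and let it come up again. Leave the loose squashes, jar, brush, mug and bottle alone.

Things in the scene. Friction and masses are not known exactly. Their poses are not given: they have to be found in the camera images.
- lane: fixed white plate 620 mm long (its x), 190 wide (y), top level and flat 10 mm over the bench; origin at the centre of its underside; x = the way of travel (roughly to the robot's left), y roughly towards the robot, z up. x -310 to -80 mm is an open apron without rails, the blue rails span x -80 to +110, the green pad x 115 to 285 mm
- rail_left: fixed blue guide rail, 190 mm long (along the lane), 12 mm wide, 18 mm high above the plate (top 28 mm above the bench), origin at the centre of its underside; its inner face is 70 mm to the y+ side of the lane's middle
- rail_right: the same rail at the y- side; the gap between the rails is 140 mm
- mouth (a point): point on the plate's top in the middle of the lane where the rails begin; axes as the lane's
- pad (a point): centre of the green weighing pad, on its top, which is flush with the plate; the pad is 170 mm along the lane and 150 mm across; axes as the lane's
- carton: loose open brown carton packed with six mini squashes, 130 mm long (its x, roughly along the lane), 110 wide (y), walls 65 high, squashes to 75, stems to 83 mm; origin at the centre of its underside; 0.4 to 0.85 kg. It starts on the apron, up to 20 mm off the lane's middle and 0.15 rad askew, and slides flat when pushed on its rear wall
- console: fixed grey box, 90 x 70 x 36 mm, standing on the bench with the red button and a small green display on its top; origin at the centre of its underside
- print_button_top (a point): centre of the top of the red round button (30 mm across) on the console when it is up; it is pressed straight down
- print_button (a joint): travel of the red button in m: 0 up, 0.006 fully down; sprung, fully down takes about 5 N and it comes up by itself
- jar: round glass jar with a white lid, 56 mm across, 80 mm high, standing beside the lane on the same side as the console; it and the console may have changed places along the lane; loose; origin at the centre of its underside. To be left alone
- brush: white scrubbing brush, 130 x 50 x 54 mm, lying bristles down on the bench just past the pad end of the lane, across it; loose; origin at the centre of its underside. To be left alone
- green_squash: dark green squash, 84 mm across, 63 mm high plus stem, on the bench beyond the lane; loose; origin at the centre of its underside. To be left alone
- orange_squash: orange squash, 76 mm across, 57 mm high plus stem, on the bench beyond the lane; loose; origin at the centre of its underside. To be left alone
- mug: white mug, 72 mm across, 80 mm high, on the bench on the robot's side of the lane; loose; origin at the centre of its underside. To be left alone
- spray_bottle: bottle with a blue cap, 60 mm across, 110 mm high, on the bench far to the right; loose; origin at the centre of its underside. To be left alone
Mind the look-alikes: they are no part of the job. Leave any pink or purple look-alike of the console alone.

How it is judged:
By the outcome, as a careful person would: the job done as asked, in the order asked, and still so for the second after the job is handed in, with the robot touching nothing.
It also fails if it takes over 59 s, if anything falls off the work surface, if the arm or the gripper's body presses on something with over 40 N, if the wrist force passes 120 N, or if a joint passes its speed limit or range.

## Working session

There is one attempt and no reset: what is moved stays moved. The work goes in short steps, Python scripts to look and compute and a tool call to move; the robot and the scene stay as the last step left them, time stands still between calls to the robot, and variables do not carry over. Pictures are saved under pics/ and viewed, and the job is handed in when it is done.

Besides the shell and the picture viewer there is one more tool, called after ">>>" by a JSON object that holds its "name" and its "arguments", one argument or row to a line. jog_arm: Moves the arm, as the interface text tells. Its arguments: {"type":"object","properties":{"motion":{"type":"array"},"newtons":{"type":"number"}},"required":["motion"]}

```bash
mkdir -p pics; python3 - <<'E'
from bench import get_obs, vision
import cv2,numpy as np
o=get_obs();print(o)
for n in("side","top"):
    im=vision.grab_frame(n);cv2.imwrite(f"pics/{n}0.png",im[:,:,::-1]);c=vision.get_calibration(n);print(n,c)
E
```

```text
{'clock': 0.0, 'joints': array([ 0.9978734 ,  0.47781239,  0.02238527,  1.55643102, -0.01152483,
        1.10932088, -0.08310305]), 'qvel': array([-0.00079387,  0.0018545 , -0.00055235, -0.00224662,  0.00067154,
        0.00085643,  0.00064547]), 'tau': array([ 3.51107255e-04, -5.96451187e+01,  1.60841502e+00, -2.81198752e+01,
        1.24693671e-02,  9.20890277e-03,  2.68908241e-05]), 'tcp_pos': array([ 0.30229598, -0.602895  ,  0.24432697]), 'orientation': array([-1.39306652,  0.86163182, -0.85895308]), 'contact_force': array([ 0.34587949, -0.47225745, -0.01407198]), 'moment': array([0.05362562, 0.00043104, 0.02140977]), 'grip_width': 0.08525513477902617}
side {'camera_matrix': array([[497.28667451,   0.        , 313.83994577],
       [  0.        , 497.28667451, 203.18919633],
       [  0.        ,   0.        ,   1.        ]]), 'world_from_camera': array([[-0.97948508, -0.08801228,  0.18128102,  0.16516016],
       [-0.20081912,  0.50109379, -0.84176998,  1.36368103],
       [-0.0167527 , -0.86090583, -0.50848844,  0.88688883],
       [ 0.        ,  0.        ,  0.        ,  1.        ]])}
top {'camera_matrix': array([[411.0331925 ,   0.        , 327.74233712],
       [  0.        , 411.0331925 , 204.18496278],
       [  0.        ,   0.        ,   1.        ]]), 'world_from_camera': array([[-0.02186027, -0.9902959 ,  0.13724486,  0.28206373],
       [-0.99970351,  0.02017945, -0.01362644,  0.0111902 ],
       [ 0.01072469, -0.13750205, -0.99044342,  1.2277566 ],
       [ 0.        ,  0.        ,  0.        ,  1.        ]])}
```

View pics/top0.png

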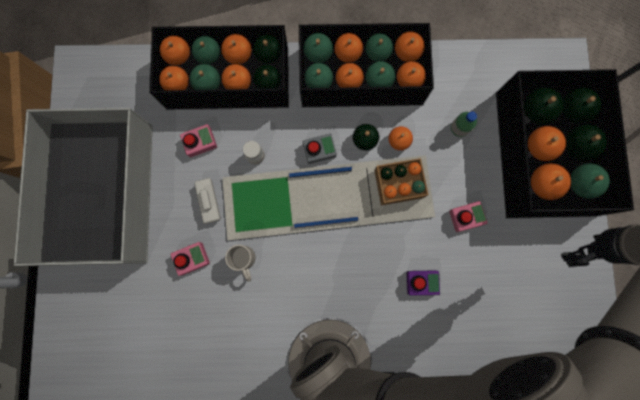

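View pics/side0.png

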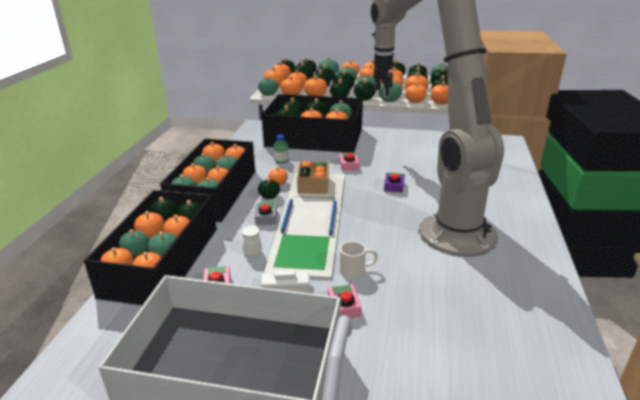

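The top view shows the lane from about (222,210) to (432,190), with the carton at (401,182) and the green pad at (262,205). The jar is at (253,152). The button candidates are grey (319,148), pink (199,140), pink (189,260), pink (468,216) and purple (423,283). The grey one at (319,148) fits the description, because it is the only grey one and it is on the jar's side of the lane. I'll confirm with an enlarged crop.

```bash
python3 - <<'E'
import cv2
im=cv2.imread("pics/top0.png")
cv2.imwrite("pics/c1.png",cv2.resize(im[130:250,290:440],None,fx=5,fy=5,interpolation=cv2.INTER_CUBIC))
cv2.imwrite("pics/c2.png",cv2.resize(im[130:250,190:350],None,fx=5,fy=5,interpolation=cv2.INTER_CUBIC))
im=cv2.imread("pics/side0.png")
cv2.imwrite("pics/c3.png",cv2.resize(im[140:290,230:390],None,fx=4,fy=4,interpolation=cv2.INTER_CUBIC))
E
```

```text
(no output)
```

View pics/c1.png

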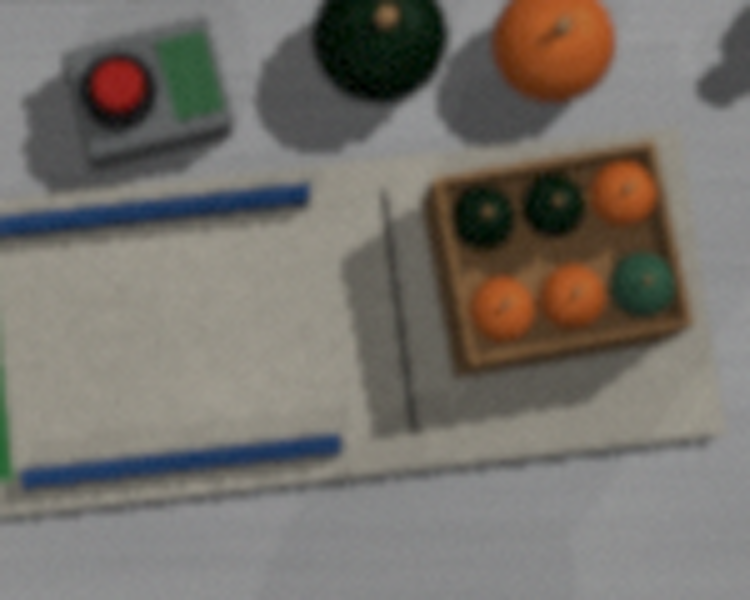

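View pics/c2.png

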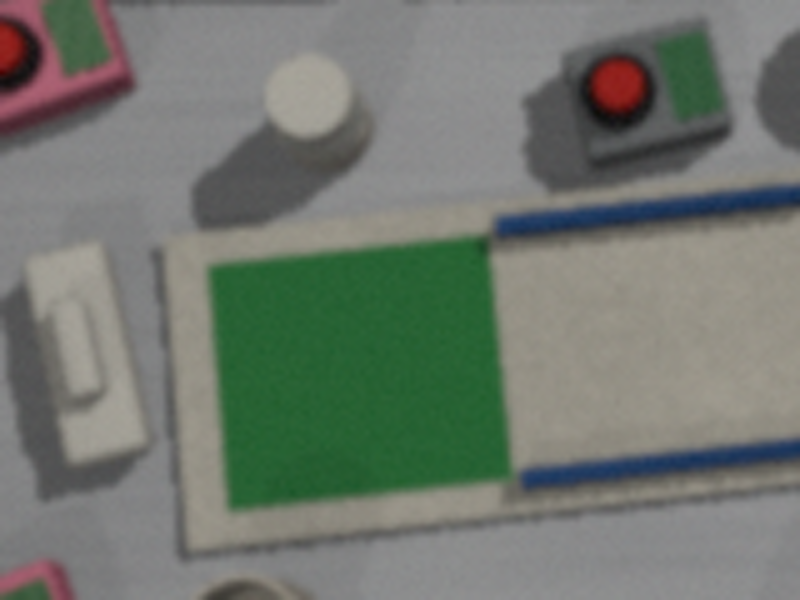

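View pics/c3.png

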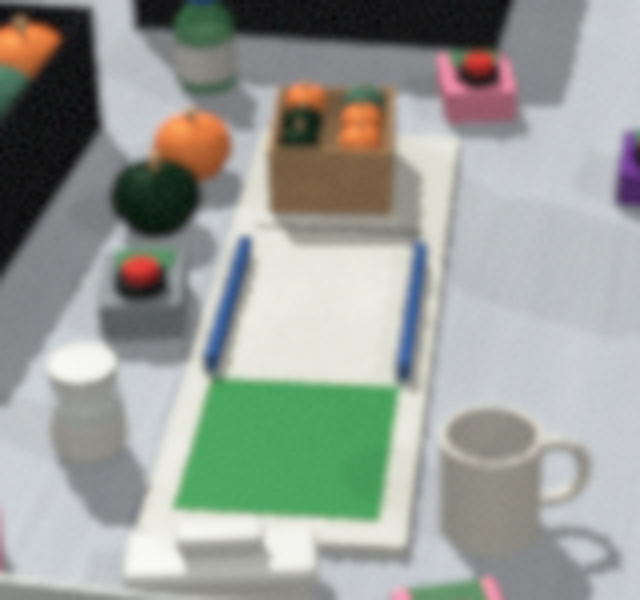

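```bash
python3 - <<'E'
import cv2,numpy as np
im=cv2.imread("pics/top0.png")
cv2.imwrite("pics/d1.png",cv2.resize(im[155:210,370:432],None,fx=11,fy=11,interpolation=cv2.INTER_CUBIC))
im=cv2.imread("pics/side0.png")
cv2.imwrite("pics/d2.png",cv2.resize(im[155:205,285:345],None,fx=11,fy=11,interpolation=cv2.INTER_CUBIC))
E
```

```text
(no output)
```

View pics/d1.png

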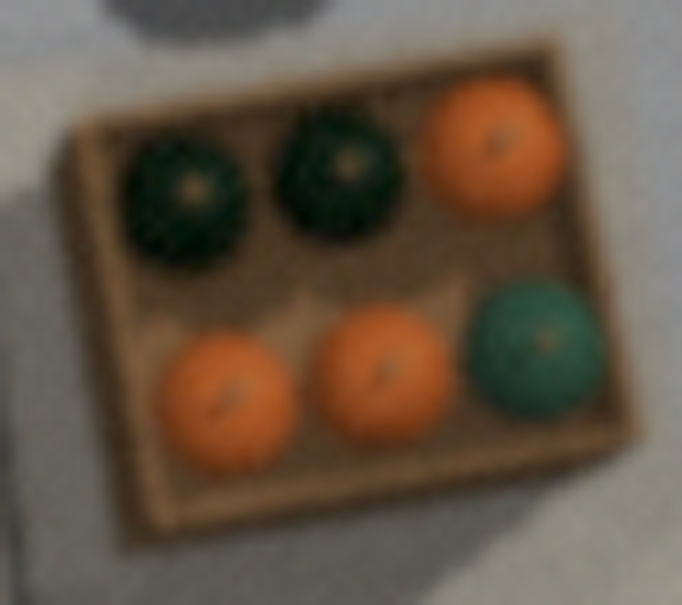

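View pics/d2.png

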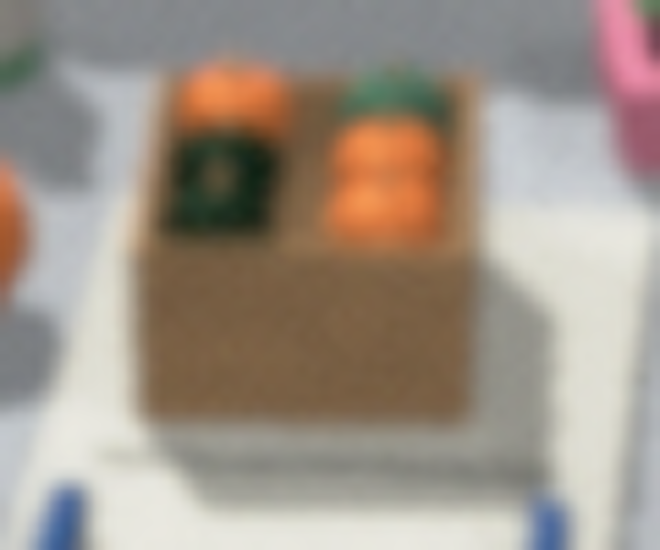

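```bash
cat > h.py <<'E'
import numpy as np,cv2
from scipy.optimize import least_squares
from scipy.spatial.transform import Rotation as R
from bench import vision
C={n:vision.get_calibration(n) for n in("top","side")}
def proj(n,P):
    T=np.linalg.inv(C[n]["world_from_camera"]);P=np.atleast_2d(P)
    q=P@T[:3,:3].T+T[:3,3];u=q@C[n]["camera_matrix"].T
    return u[:,:2]/u[:,2:]
def ray(n,uv,z):
    T=C[n]["world_from_camera"];d=T[:3,:3]@np.linalg.solve(C[n]["camera_matrix"],[uv[0],uv[1],1]);o=T[:3,3]
    return o+d*(z-o[2])/d[2]
def fit(loc,obs,p0):
    # loc: list of (cam,localxyz,uv)
    def f(p):
        c,s=np.cos(p[2]),np.sin(p[2]);r=[]
        for n,l,uv in loc:
            P=[p[0]+c*l[0]-s*l[1],p[1]+s*l[0]+c*l[1],l[2]]
            r+=list(proj(n,P)[0]-uv)
        return np.array(r)
    s=least_squares(f,p0,loss="soft_l1");return s.x,f(s.x).reshape(-1,2)
def crop(x0,y0,k): return lambda u,v:((u+.5)/k-.5+x0,(v+.5)/k-.5+y0)
E
cat > m0.py <<'E'
from h import *
a=crop(290,130,5);b=crop(190,130,5);s=crop(230,140,4)
# pad corners by lane local, z=.01
L=[("top",(.285,-.075,.01),b(210,267)),("top",(.285,.075,.01),b(229,510)),("top",(.115,.075,.01),b(512,474)),("top",(.115,-.075,.01),b(488,238)),
("top",(.31,-.095,.01),b(166,243)),("top",(.31,.095,.01),b(187,548)),("top",(-.31,.095,.01),a(718,432)),
("top",(-.08,-.082,.028),a(307,194)),("top",(-.08,.082,.028),a(340,445)),("top",(.11,-.082,.028),b(497,226)),("top",(.11,.082,.028),b(522,480)),
("side",(.285,-.075,.01),s(175,507)),("side",(.285,.075,.01),s(378,518)),("side",(.115,.075,.01),s(398,388)),("side",(.115,-.075,.01),s(214,380)),("side",(.31,.095,.01),s(407,550)),("side",(-.31,.095,.01),s(458,142))]
for cam in (("top",),("side",),("top","side")):
    p,r=fit([l for l in L if l[0] in cam],0,[.6,.0,np.pi/2]);print("lane",cam,p.round(4),abs(r).max(), r.std())
d=crop(370,155,11);e=crop(285,155,11)
z=.075
K=[("top",(.065,-.055,z),d(80,122)),("top",(-.065,-.055,z),d(563,38)),("top",(-.065,.055,z),d(640,440)),("top",(.065,.055,z),d(155,532)),
("side",(.065,-.055,z),e(140,245)),("side",(.065,.055,z),e(478,245)),("side",(.065,-.055,.01),e(145,415)),("side",(.065,.055,.01),e(470,418))]
for cam in (("top",),("side",),("top","side")):
    k,r=fit([l for l in K if l[0] in cam],0,[.55,-.2,np.pi/2]);print("carton",cam,k.round(4),r.round(1).tolist())
    c,sn=np.cos(p[2]),np.sin(p[2]);dx=k[:2]-p[:2];print(" in lane",c*dx[0]+sn*dx[1],-sn*dx[0]+c*dx[1],k[2]-p[2])
print("button top",ray("top",a(118,84),.045), ray("side",s(141,267),.045))
for q in ((65,62),(207,20),(230,128),(92,165)): print("console",ray("top",a(*q),.036))
print("squash",ray("top",a(380,40),.03),"orange",ray("top",a(553,40),.03))
print("jar lid",ray("top",b(310,97),.08))
E
python3 m0.py
```

```text
lane ('top',) [ 0.4742 -0.0067  1.6634] 2.7897555872678197 1.0978019958635263
lane ('side',) [ 0.4729 -0.0055  1.662 ] 1.2149034074195697 0.7671725510035724
lane ('top', 'side') [ 0.4737 -0.0066  1.663 ] 2.6292148800176847 0.9904025409726009
carton ('top',) [ 0.5068 -0.2193  1.7223] [[-0.5, -0.2], [-0.2, -0.1], [0.7, 0.5], [0.0, -0.2]]
 in lane -0.2148858681064995 -0.013406611485604882 0.059274790136064626
carton ('side',) [ 0.5069 -0.2248  1.7282] [[-0.4, -0.3], [-0.0, -0.2], [-0.2, 0.2], [0.8, 0.2]]
 in lane -0.22031789422197934 -0.012963991033515664 0.06518987974495749
carton ('top', 'side') [ 0.5066 -0.2201  1.7265] [[-0.2, -0.0], [0.0, -0.1], [1.0, 0.5], [0.4, 0.0], [-0.6, 0.3], [-0.2, 0.5], [-0.5, 0.8], [0.6, 0.8]]
 in lane -0.2156626669317019 -0.013071038442039076 0.06345531133421645
button top [0.61959182 0.0342077  0.045     ] [0.62058555 0.01826989 0.045     ]
console [0.63629196 0.06581136 0.036     ]
console [ 0.66067954 -0.01964703  0.036     ]
console [ 0.59393263 -0.03181567  0.036     ]
console [0.57295641 0.05064767 0.036     ]
squash [ 0.64820096 -0.12376036  0.03      ] orange [ 0.64626207 -0.22819904  0.03      ]
jar lid [0.60524953 0.21017501 0.08      ]
```

```bash
cat >> m0.py <<'E'
print("----")
p,r=fit(L,0,[.6,0,np.pi/2])
for l,q in zip(L,r): print(l[0],l[1],q.round(1))
for z in (.045,.05,.055,.06): print(z,ray("top",a(118,84),z)[:2], ray("side",s(141,267),z)[:2])
# console bottom? 
E
python3 m0.py | sed -n '/----/,$p'
python3 - <<'E'
import cv2
im=cv2.imread("pics/side0.png")
cv2.imwrite("pics/e1.png",cv2.resize(im[195:235,245:300],None,fx=12,fy=12,interpolation=cv2.INTER_CUBIC))
im=cv2.imread("pics/top0.png")
cv2.imwrite("pics/e2.png",cv2.resize(im[130:166,298:343],None,fx=14,fy=14,interpolation=cv2.INTER_CUBIC))
E
```

```text
----
top (0.285, -0.075, 0.01) [-0.7 -0.4]
top (0.285, 0.075, 0.01) [-0.4  0.6]
top (0.115, 0.075, 0.01) [0.3 1.3]
top (0.115, -0.075, 0.01) [ 0.  -0.8]
top (0.31, -0.095, 0.01) [-0.8 -1.1]
top (0.31, 0.095, 0.01) [0.1 0.7]
top (-0.31, 0.095, 0.01) [1.4 0.3]
top (-0.08, -0.082, 0.028) [ 0.5 -2.6]
top (-0.08, 0.082, 0.028) [0.7 1.5]
top (0.11, -0.082, 0.028) [-0.9 -2.1]
top (0.11, 0.082, 0.028) [-0.2  1.8]
side (0.285, -0.075, 0.01) [-0.9  0.8]
side (0.285, 0.075, 0.01) [0.7 0.9]
side (0.115, 0.075, 0.01) [ 0.6 -0.5]
side (0.115, -0.075, 0.01) [-0.9 -0.8]
side (0.31, 0.095, 0.01) [-0.2 -1.1]
side (-0.31, 0.095, 0.01) [-0.1 -1.1]
0.045 [0.61959182 0.0342077 ] [0.62058555 0.01826989]
0.05 [0.61816495 0.03411039] [0.61788077 0.02626033]
0.055 [0.61673808 0.03401309] [0.61517598 0.03425076]
0.06 [0.6153112  0.03391578] [0.6124712  0.04224119]
```

View pics/e1.png

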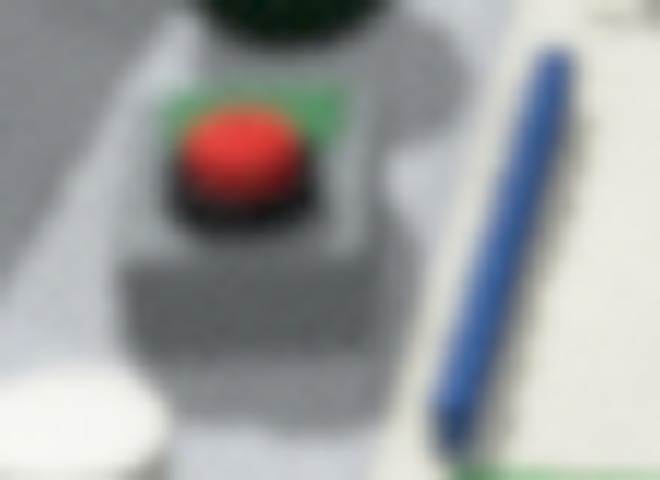

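View pics/e2.png

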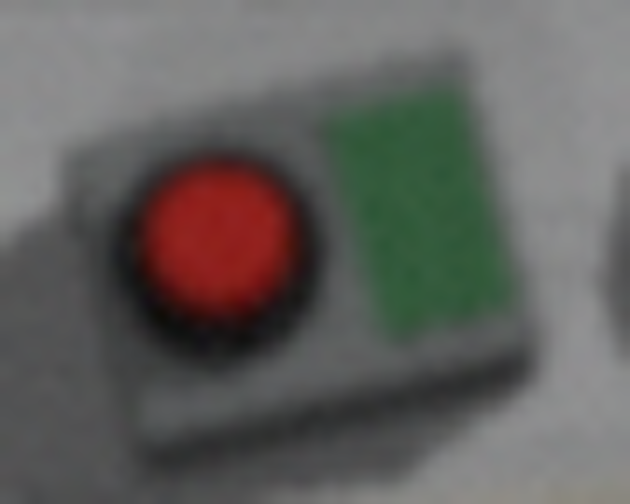

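```bash
sed -i 's/\.082/.076/g' m0.py; python3 m0.py|head -7; python3 - <<'E'
from h import *
from bench import get_obs
o=get_obs();M=R.from_rotvec(o["orientation"]).as_matrix();print(M.round(3))
print("pink",ray("top",(468,216),.045),"purple",ray("top",(423,283),.045),"bottle",ray("top",(466,124),.08),"mug",ray("top",(240,258),.06))
print("pink corners",[ray("top",q,.036)[:2].round(3) for q in ((450,209),(484,203),(487,222),(455,230))])
E
```

```text
lane ('top',) [ 0.4733 -0.0067  1.662 ] 1.4692965298189051 0.6839386015477545
lane ('side',) [ 0.4729 -0.0055  1.662 ] 1.2149034074195697 0.7671725510035724
lane ('top', 'side') [ 0.4732 -0.0066  1.662 ] 1.458691255852699 0.716647291045148
carton ('top',) [ 0.5068 -0.2193  1.7223] [[-0.5, -0.2], [-0.2, -0.1], [0.7, 0.5], [0.0, -0.2]]
 in lane -0.21487886685007154 -0.014100209817478015 0.06026990676644606
carton ('side',) [ 0.5069 -0.2248  1.7282] [[-0.4, -0.3], [-0.0, -0.2], [-0.2, 0.2], [0.8, 0.2]]
 in lane -0.2203113307349005 -0.013662995083174846 0.06618499637533892
[[ 0.448 -0.001  0.894]
 [-0.894  0.001  0.448]
 [-0.002 -1.    -0.   ]]
pink [ 0.40302074 -0.41163211  0.045     ] purple [ 0.21477174 -0.27034207  0.045     ] bottle [ 0.6683271  -0.41183599  0.08      ] mug [0.29622327 0.24505689 0.06      ]
pink corners [array([ 0.426, -0.363]), array([ 0.441, -0.465]), array([ 0.385, -0.469]), array([ 0.364, -0.374])]
```

>>> {"name": "jog_arm", "arguments": {
  "motion": [
    {"gripper": 60,"tx": -15,"tz": 32},
    {"tx": -19,"tz": 41},
    {"tx": -19,"tz": 41},
    {"tx": -19,"tz": 41},
    {"tx": -19,"tz": 41},
    {"tx": -19,"tz": 41},
    {"tx": -19,"tz": 41},
    {"tx": -19,"tz": 41},
    {"ay": -0.15},
    {"ay": -0.15},
    {"ay": -0.15},
    {"ay": -0.15}
  ]
}}

```text
schema error: expected keys gripper, tx, ty, tz, ax, ay, az
```

>>> {"name": "jog_arm", "arguments": {
  "motion": [
    {"ay": -0.15},
    {"ay": -0.15},
    {"ay": -0.15},
    {"ay": -0.15},
    {"ay": -0.06},
    {}
  ]
}}

```text
schema error: expected keys gripper, tx, ty, tz, ax, ay, az
```

```bash
cat > st.py <<'E'
from h import *
from bench import get_obs
LANE=np.array([.4732,-.0066,1.662])
def state(p=True):
    o=get_obs();M=R.from_rotvec(o["orientation"]).as_matrix();t=o["tcp_pos"]
    c,s=np.cos(LANE[2]),np.sin(LANE[2]);d=t[:2]-LANE[:2]
    lx,ly=c*d[0]+s*d[1],-s*d[0]+c*d[1]
    if p:
        print("t",round(o["clock"],2),"tcp",t.round(4),"lane",round(lx,4),round(ly,4),"yaw-lane",round(np.arctan2(M[1,2],M[0,2])-LANE[2],4),"F",o["contact_force"].round(1),"w",round(o["grip_width"],4));print(M.round(3).tolist())
    return o,M
if __name__=="__main__": state()
E
python3 st.py
```

```text
t 0.1 tcp [ 0.3023 -0.6029  0.2444] lane -0.5783 0.2245 yaw-lane -1.1972 F [-0.  -0.4  0. ] w 0.0852
[[0.448, -0.001, 0.894], [-0.894, 0.001, 0.448], [-0.002, -1.0, -0.0]]
```

All seven keys are required in every row.

>>> {"name": "jog_arm", "arguments": {
  "motion": [
    {"gripper": 60,"tx": -15,"ty": 0,"tz": 32,"ax": 0,"ay": 0,"az": 0},
    {"gripper": 60,"tx": -19,"ty": 0,"tz": 41,"ax": 0,"ay": 0,"az": 0},
    {"gripper": 60,"tx": -19,"ty": 0,"tz": 41,"ax": 0,"ay": 0,"az": 0},
    {"gripper": 60,"tx": -19,"ty": 0,"tz": 41,"ax": 0,"ay": 0,"az": 0},
    {"gripper": 60,"tx": -19,"ty": 0,"tz": 41,"ax": 0,"ay": 0,"az": 0},
    {"gripper": 60,"tx": -19,"ty": 0,"tz": 41,"ax": 0,"ay": 0,"az": 0},
    {"gripper": 60,"tx": -19,"ty": 0,"tz": 41,"ax": 0,"ay": 0,"az": 0},
    {"gripper": 60,"tx": -19,"ty": 0,"tz": 41,"ax": 0,"ay": 0,"az": 0},
    {"gripper": 60,"tx": 0,"ty": 0,"tz": 0,"ax": 0,"ay": -0.14,"az": 0},
    {"gripper": 60,"tx": 0,"ty": 0,"tz": 0,"ax": 0,"ay": -0.14,"az": 0},
    {"gripper": 60,"tx": 0,"ty": 0,"tz": 0,"ax": 0,"ay": -0.14,"az": 0},
    {"gripper": 60,"tx": 0,"ty": 0,"tz": 0,"ax": 0,"ay": -0.14,"az": 0}
  ]
}}

```text
clock: 1.3
tcp_pos: [0.5212, -0.3278, 0.2448]
orientation: [-1.529, 0.424, -0.422]
contact_force: [-1.4, 0.1, 0.2]
grip_width: 0.0602
```

>>> {"name": "jog_arm", "arguments": {
  "motion": [
    {"gripper": 60,"tx": 0,"ty": 0,"tz": 0,"ax": 0,"ay": -0.14,"az": 0},
    {"gripper": 60,"tx": 0,"ty": 0,"tz": 0,"ax": 0,"ay": -0.14,"az": 0},
    {"gripper": 60,"tx": 0,"ty": 0,"tz": 0,"ax": 0,"ay": -0.14,"az": 0},
    {"gripper": 60,"tx": 0,"ty": 0,"tz": 0,"ax": 0,"ay": -0.14,"az": 0},
    {"gripper": 60,"tx": 0,"ty": 0,"tz": 0,"ax": 0,"ay": -0.14,"az": 0},
    {"gripper": 60,"tx": 0,"ty": 0,"tz": 0,"ax": 0,"ay": 0,"az": 0}
  ]
}}

```text
clock: 1.9
tcp_pos: [0.521, -0.3281, 0.2448]
orientation: [-1.567, -0.121, 0.122]
contact_force: [-0.2, 0.3, -0.3]
grip_width: 0.0601
```

```bash
python3 st.py
```

```text
t 1.9 tcp [ 0.521  -0.3281  0.2448] lane -0.3245 -0.0184 yaw-lane 0.0638 F [-0.2  0.3 -0.3] w 0.0601
[[0.988, -0.001, -0.154], [0.154, 0.001, 0.988], [-0.001, -1.0, 0.001]]
```

>>> {"name": "jog_arm", "arguments": {
  "motion": [
    {"gripper": 60,"tx": 0,"ty": 20,"tz": 0,"ax": 0,"ay": 0,"az": 0},
    {"gripper": 60,"tx": 0,"ty": 30,"tz": 0,"ax": 0,"ay": 0,"az": 0},
    {"gripper": 60,"tx": 0,"ty": 30,"tz": 0,"ax": 0,"ay": 0,"az": 0},
    {"gripper": 60,"tx": 0,"ty": 30,"tz": 0,"ax": 0,"ay": 0,"az": 0},
    {"gripper": 60,"tx": 0,"ty": 30,"tz": 0,"ax": 0,"ay": 0,"az": 0},
    {"gripper": 60,"tx": 0,"ty": 30,"tz": 0,"ax": 0,"ay": 0,"az": 0},
    {"gripper": 60,"tx": 0,"ty": 15,"tz": 0,"ax": 0,"ay": 0,"az": 0},
    {"gripper": 60,"tx": 0,"ty": 9,"tz": 0,"ax": 0,"ay": 0,"az": 0},
    {"gripper": 60,"tx": 0,"ty": 0,"tz": 0,"ax": 0,"ay": 0,"az": 0}
  ]
}}

```text
clock: 2.8
tcp_pos: [0.5211, -0.328, 0.0507]
orientation: [-1.567, -0.119, 0.121]
contact_force: [-0.1, -0.5, 0.1]
grip_width: 0.0603
```

```bash
python3 st.py; cat > look.py <<'E'
import sys,cv2
from bench import vision
n,x0,y0,x1,y1,k,f=sys.argv[1:];x0,y0,x1,y1,k=map(int,(x0,y0,x1,y1,k))
im=vision.grab_frame(n)[:,:,::-1];cv2.imwrite("pics/raw_"+f,im)
cv2.imwrite("pics/"+f,cv2.resize(im[y0:y1,x0:x1],None,fx=k,fy=k,interpolation=cv2.INTER_CUBIC))
E
python3 look.py side 240 100 400 220 5 f1.png; python3 look.py top 340 130 490 240 5 f2.png
```

```text
t 2.8 tcp [ 0.5211 -0.328   0.0507] lane -0.3244 -0.0185 yaw-lane 0.0616 F [-0.1 -0.5  0.1] w 0.0603
[[0.988, -0.001, -0.152], [0.152, 0.001, 0.988], [-0.001, -1.0, 0.001]]
```

View pics/f1.png

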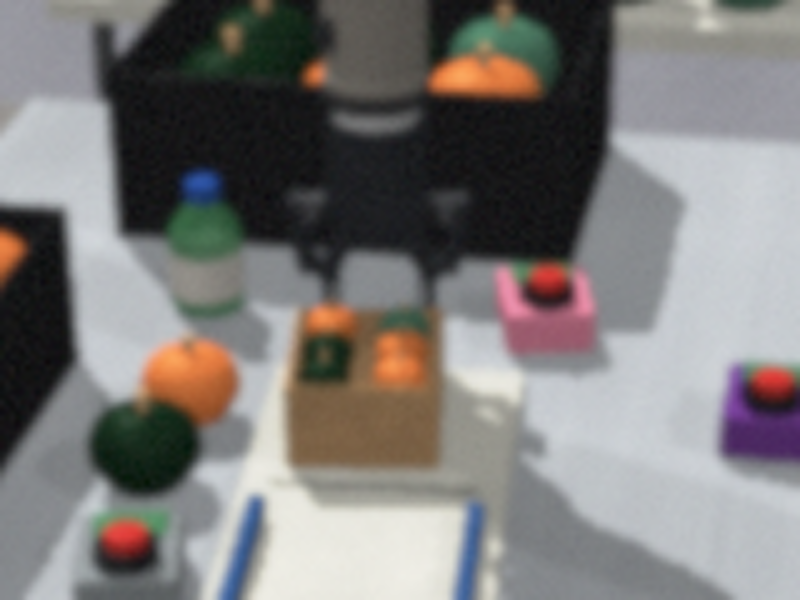

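View pics/f2.png

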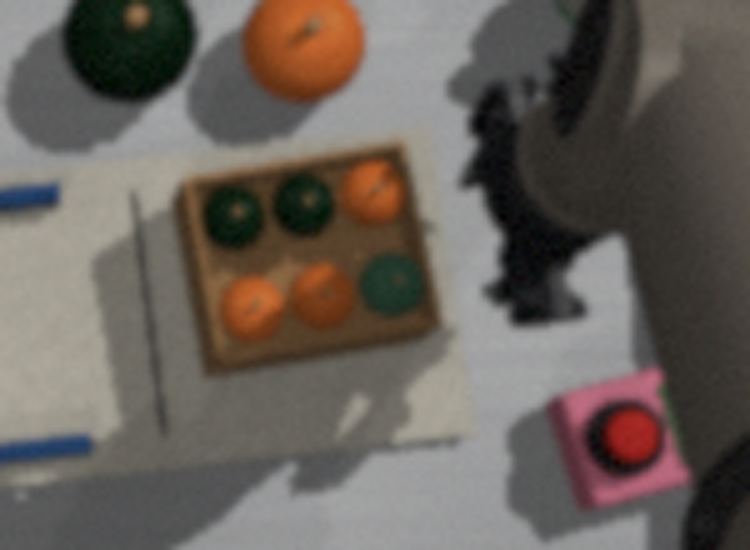

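The gripper stands behind the carton, roughly centred on it and aligned with the rear wall, and its body is clear of the squashes. The carton has not moved. I'll make contact slowly.

>>> {"name": "jog_arm", "arguments": {
  "motion": [
    {"gripper": 60,"tx": 0,"ty": 0,"tz": 8,"ax": 0,"ay": 0,"az": 0},
    {"gripper": 60,"tx": 0,"ty": 0,"tz": 8,"ax": 0,"ay": 0,"az": 0},
    {"gripper": 60,"tx": 0,"ty": 0,"tz": 5,"ax": 0,"ay": 0,"az": 0},
    {"gripper": 60,"tx": 0,"ty": 0,"tz": 3,"ax": 0,"ay": 0,"az": 0},
    {"gripper": 60,"tx": 0,"ty": 0,"tz": 3,"ax": 0,"ay": 0,"az": 0},
    {"gripper": 60,"tx": 0,"ty": 0,"tz": 3,"ax": 0,"ay": 0,"az": 0}
  ]
}}

```text
clock: 3.5
tcp_pos: [0.5168, -0.2984, 0.0514]
orientation: [-1.568, -0.121, 0.121]
contact_force: [0.1, 0.4, 0.2]
grip_width: 0.0599
```

>>> {"name": "jog_arm", "arguments": {
  "motion": [
    {"gripper": 60,"tx": 0,"ty": 0,"tz": 2,"ax": 0,"ay": 0,"az": 0},
    {"gripper": 60,"tx": 0,"ty": 0,"tz": 2,"ax": 0,"ay": 0,"az": 0},
    {"gripper": 60,"tx": 0,"ty": 0,"tz": 2,"ax": 0,"ay": 0,"az": 0}
  ]
}}

```text
clock: 3.8
tcp_pos: [0.5159, -0.2934, 0.0513]
orientation: [-1.568, -0.121, 0.12]
contact_force: [0.1, -2.1, -1.1]
grip_width: 0.0597
```

```bash
python3 st.py;python3 look.py top 340 130 490 240 5 f3.png
```

```text
t 3.8 tcp [ 0.5159 -0.2934  0.0513] lane -0.2895 -0.0164 yaw-lane 0.062 F [ 0.1 -2.1 -1.1] w 0.0597
[[0.988, 0.0, -0.153], [0.153, -0.001, 0.988], [0.0, -1.0, -0.001]]
```

View pics/f3.png

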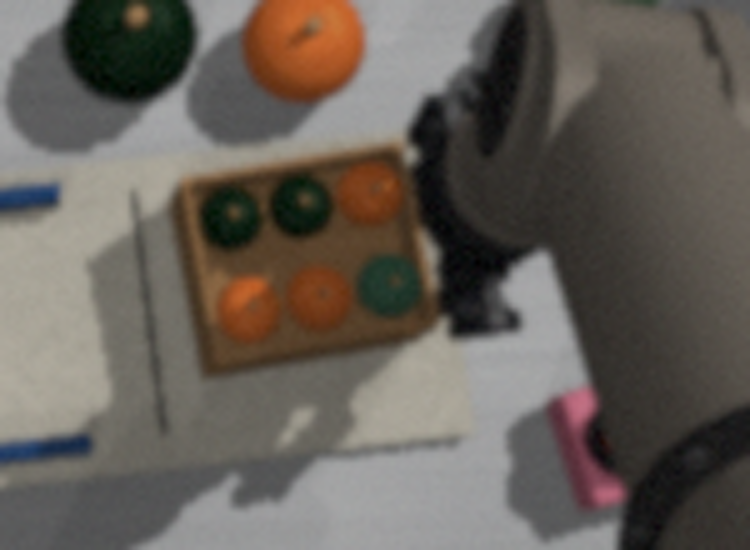

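>>> {"name": "jog_arm", "arguments": {
  "motion": [
    {"gripper": 60,"tx": 0,"ty": 0,"tz": 3,"ax": 0,"ay": 0,"az": 0},
    {"gripper": 60,"tx": -1,"ty": 0,"tz": 4,"ax": 0,"ay": 0,"az": 0},
    {"gripper": 60,"tx": -1,"ty": 0,"tz": 4,"ax": 0,"ay": 0,"az": 0},
    {"gripper": 60,"tx": -1,"ty": 0,"tz": 4,"ax": 0,"ay": 0,"az": 0},
    {"gripper": 60,"tx": -1,"ty": 0,"tz": 4,"ax": 0,"ay": 0,"az": 0},
    {"gripper": 60,"tx": -1,"ty": 0,"tz": 4,"ax": 0,"ay": 0,"az": 0},
    {"gripper": 60,"tx": -1,"ty": 0,"tz": 4,"ax": 0,"ay": 0,"az": 0},
    {"gripper": 60,"tx": -1,"ty": 0,"tz": 4,"ax": 0,"ay": 0,"az": 0},
    {"gripper": 60,"tx": -1,"ty": 0,"tz": 3,"ax": 0,"ay": 0,"az": 0}
  ]
}}

```text
clock: 4.75
tcp_pos: [0.5027, -0.2597, 0.0513]
orientation: [-1.567, -0.121, 0.121]
contact_force: [0.8, -2.1, -1.4]
grip_width: 0.0601
```

```bash
python3 st.py;python3 look.py top 360 150 430 210 11 g1.png;python3 look.py side 280 150 345 210 11 g2.png
```

```text
t 4.75 tcp [ 0.5027 -0.2597  0.0513] lane -0.2547 -0.0063 yaw-lane 0.063 F [ 0.8 -2.1 -1.4] w 0.0601
[[0.988, 0.0, -0.154], [0.154, 0.0, 0.988], [0.0, -1.0, 0.0]]
```

View pics/g1.png

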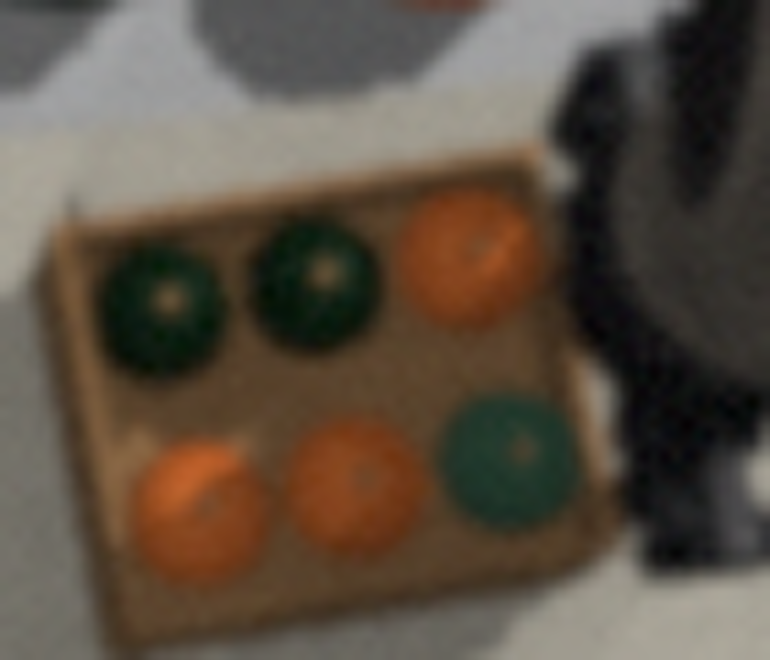

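View pics/g2.png

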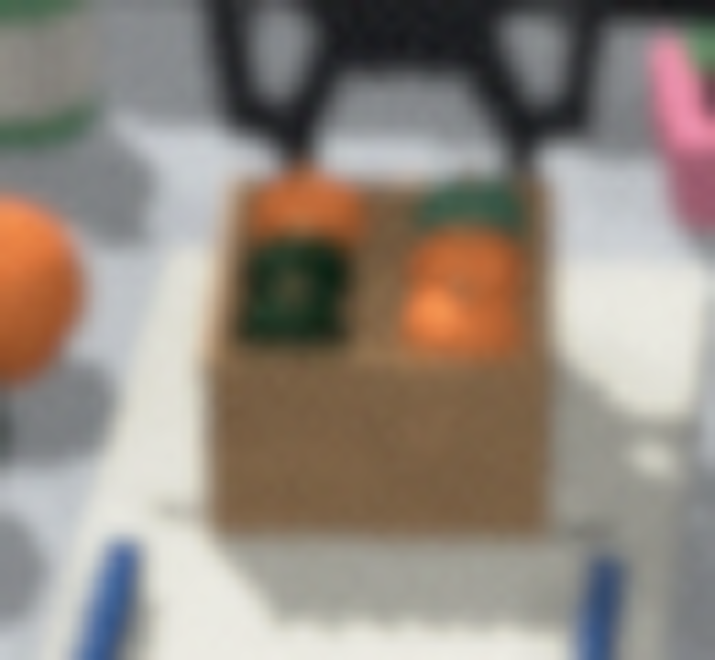

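```bash
cat > cart.py <<'E'
from h import *
from st import LANE
def cart(top,side,ct,cs,p0=(.5,-.15,1.68)):
    """top: corners FL(+x,-y),RL(-x,-y),RR(-x,+y),FR(+x,+y) at rim; side: FL rim, FR rim, FL base, FR base; None to skip"""
    z=.075;l=[(.065,-.055,z),(-.065,-.055,z),(-.065,.055,z),(.065,.055,z)]
    m=[(.065,-.055,z),(.065,.055,z),(.065,-.055,.01),(.065,.055,.01)]
    K=[("top",a,ct(*q)) for a,q in zip(l,top) if q]; S=[("side",a,cs(*q)) for a,q in zip(m,side) if q]
    for nm,J in (("top",K),("side",S),("both",K+S)):
        if len(J)<2: continue
        k,r=fit(J,0,p0);d=k[:2]-LANE[:2];c,s=np.cos(LANE[2]),np.sin(LANE[2])
        print(nm,"carton lane x,y,yaw",round(c*d[0]+s*d[1],4),round(-s*d[0]+c*d[1],4),round(k[2]-LANE[2],4),"res",abs(r).max().round(2))
E
python3 - <<'E'
from cart import *
cart([(58,230),(548,145),(618,540),(120,638)],[(208,360),(550,360),(215,525),(545,530)],crop(360,150,11),crop(280,150,11))
E
```

```text
top carton lane x,y,yaw -0.1785 -0.0045 0.0513 res 1.34
side carton lane x,y,yaw -0.1825 -0.0037 0.057 res 0.73
both carton lane x,y,yaw -0.1792 -0.0041 0.0574 res 1.3
```

>>> {"name": "jog_arm", "arguments": {
  "motion": [
    {"gripper": 60,"tx": -0.6,"ty": 0,"tz": 4,"ax": 0,"ay": 0.005,"az": 0},
    {"gripper": 60,"tx": -0.6,"ty": 0,"tz": 4,"ax": 0,"ay": 0.005,"az": 0},
    {"gripper": 60,"tx": -0.6,"ty": 0,"tz": 4,"ax": 0,"ay": 0.005,"az": 0},
    {"gripper": 60,"tx": -0.6,"ty": 0,"tz": 4,"ax": 0,"ay": 0.005,"az": 0},
    {"gripper": 60,"tx": -0.6,"ty": 0,"tz": 4,"ax": 0,"ay": 0.005,"az": 0},
    {"gripper": 60,"tx": -0.6,"ty": 0,"tz": 4,"ax": 0,"ay": 0.005,"az": 0},
    {"gripper": 60,"tx": -0.6,"ty": 0,"tz": 4,"ax": 0,"ay": 0.005,"az": 0},
    {"gripper": 60,"tx": -0.6,"ty": 0,"tz": 4,"ax": 0,"ay": 0.005,"az": 0},
    {"gripper": 60,"tx": -0.6,"ty": 0,"tz": 4,"ax": 0,"ay": 0.005,"az": 0},
    {"gripper": 60,"tx": -0.6,"ty": 0,"tz": 4,"ax": 0,"ay": 0.005,"az": 0},
    {"gripper": 60,"tx": -0.6,"ty": 0,"tz": 4,"ax": 0,"ay": 0.005,"az": 0},
    {"gripper": 60,"tx": -0.6,"ty": 0,"tz": 4,"ax": 0,"ay": 0.005,"az": 0}
  ]
}}

```text
clock: 6.05
tcp_pos: [0.4895, -0.2132, 0.0514]
orientation: [-1.57, -0.074, 0.073]
contact_force: [1.8, -3.9, 1.1]
grip_width: 0.06
```

```bash
python3 st.py;python3 look.py top 340 150 410 210 11 h1.png;python3 look.py side 280 160 345 220 11 h2.png
```

```text
t 6.05 tcp [ 0.4895 -0.2132  0.0514] lane -0.2072 0.0026 yaw-lane 0.0023 F [ 1.8 -3.9  1.1] w 0.06
[[0.996, 0.0, -0.093], [0.093, -0.0, 0.996], [0.0, -1.0, -0.0]]
```

View pics/h1.png

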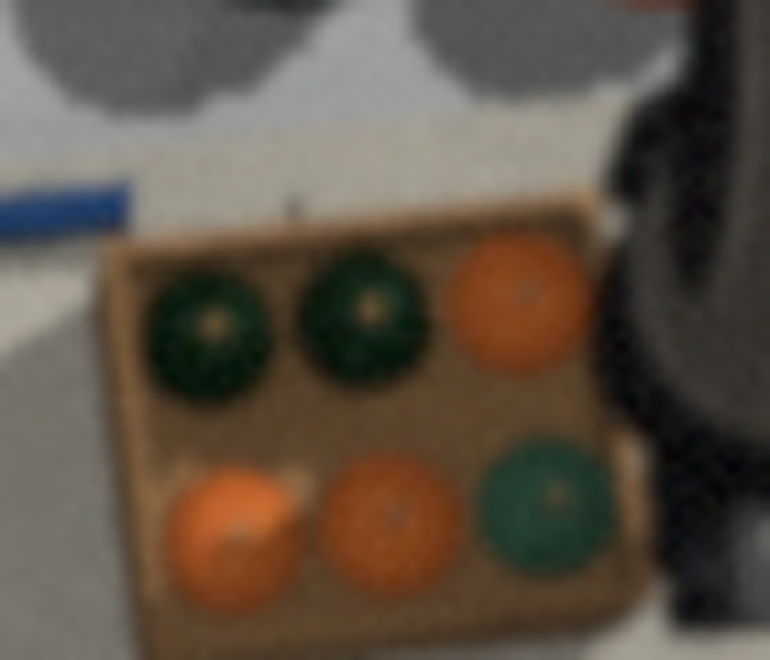

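View pics/h2.png

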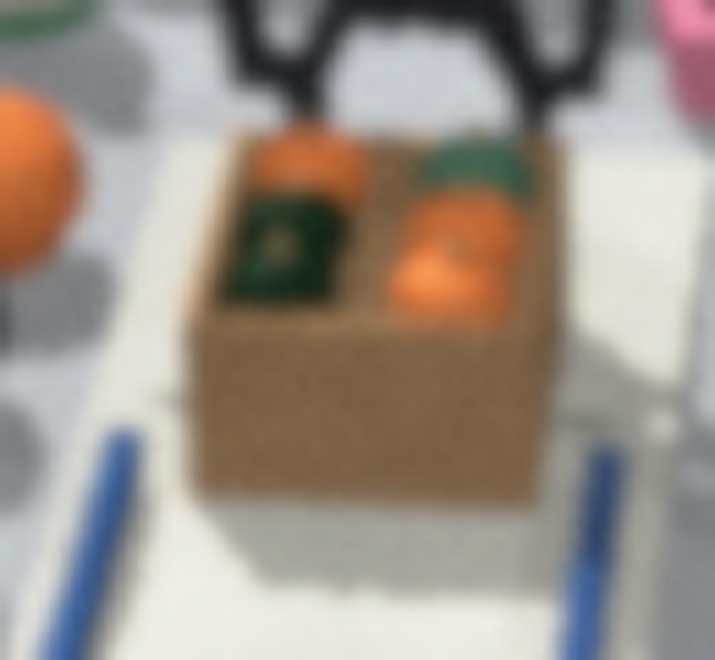

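```bash
python3 - <<'E'
from cart import *
cart([(105,245),(602,192),(655,600),None],[(188,322),(557,325),(195,495),(538,502)],crop(340,150,11),crop(280,160,11))
E
```

```text
top carton lane x,y,yaw -0.1318 -0.0005 0.0005 res 0.37
side carton lane x,y,yaw -0.1328 -0.0012 0.0543 res 0.99
both carton lane x,y,yaw -0.1323 0.0004 0.0144 res 1.31
```

>>> {"name": "jog_arm", "arguments": {
  "motion": [
    {"gripper": 60,"tx": 0,"ty": 0,"tz": 5,"ax": 0,"ay": 0,"az": 0},
    {"gripper": 60,"tx": 0,"ty": 0,"tz": 5,"ax": 0,"ay": 0,"az": 0},
    {"gripper": 60,"tx": 0,"ty": 0,"tz": 5,"ax": 0,"ay": 0,"az": 0},
    {"gripper": 60,"tx": 0,"ty": 0,"tz": 5,"ax": 0,"ay": 0,"az": 0},
    {"gripper": 60,"tx": 0,"ty": 0,"tz": 5,"ax": 0,"ay": 0,"az": 0},
    {"gripper": 60,"tx": 0,"ty": 0,"tz": 5,"ax": 0,"ay": 0,"az": 0},
    {"gripper": 60,"tx": 0,"ty": 0,"tz": 5,"ax": 0,"ay": 0,"az": 0},
    {"gripper": 60,"tx": 0,"ty": 0,"tz": 5,"ax": 0,"ay": 0,"az": 0},
    {"gripper": 60,"tx": 0,"ty": 0,"tz": 5,"ax": 0,"ay": 0,"az": 0},
    {"gripper": 60,"tx": 0,"ty": 0,"tz": 5,"ax": 0,"ay": 0,"az": 0},
    {"gripper": 60,"tx": 0,"ty": 0,"tz": 5,"ax": 0,"ay": 0,"az": 0},
    {"gripper": 60,"tx": 0,"ty": 0,"tz": 5,"ax": 0,"ay": 0,"az": 0}
  ]
}}

```text
clock: 7.35
tcp_pos: [0.4838, -0.1533, 0.0513]
orientation: [-1.57, -0.074, 0.074]
contact_force: [0.7, -3.3, -0.3]
grip_width: 0.0599
```

```bash
python3 st.py;python3 look.py top 310 160 380 220 11 i1.png;python3 look.py side 270 170 335 230 11 i2.png
```

```text
t 7.35 tcp [ 0.4838 -0.1533  0.0513] lane -0.1471 0.0028 yaw-lane 0.0028 F [ 0.7 -3.3 -0.3] w 0.0599
[[0.996, -0.0, -0.094], [0.094, 0.0, 0.996], [-0.0, -1.0, 0.0]]
```

View pics/i1.png

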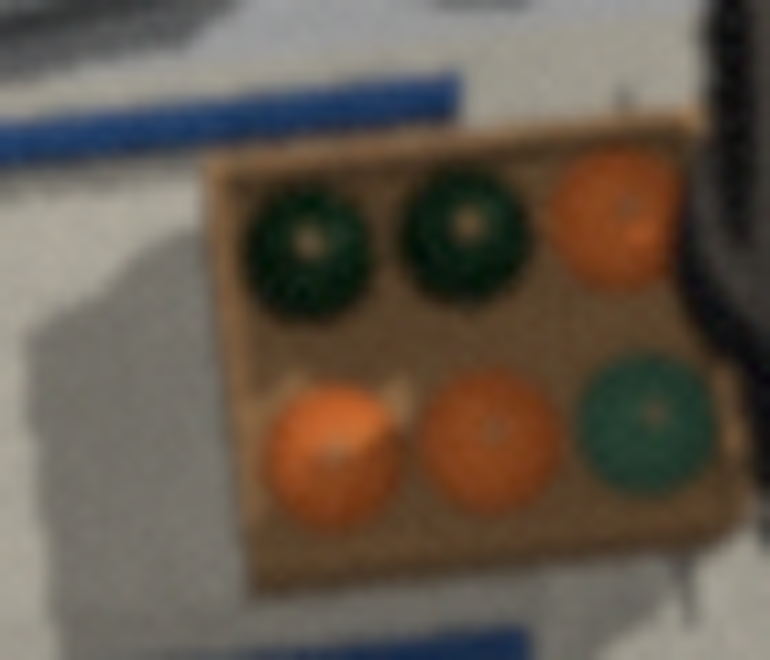

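View pics/i2.png

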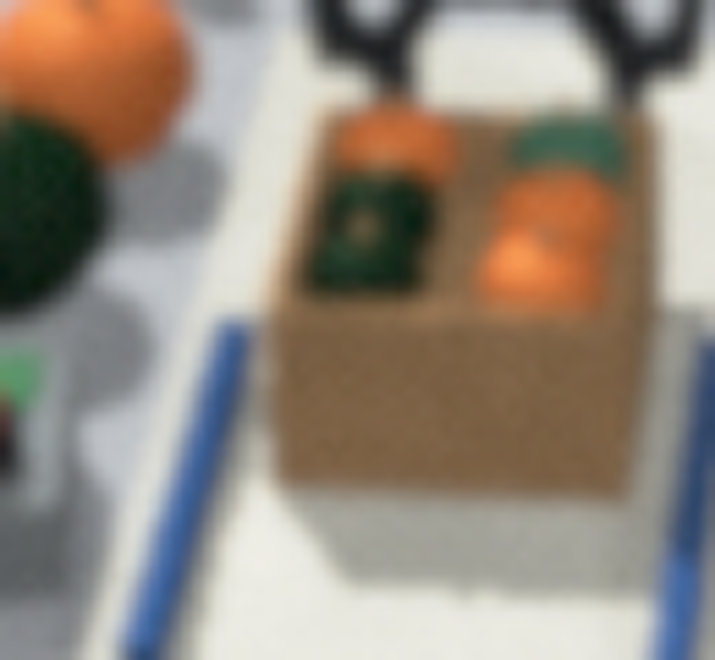

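```bash
python3 - <<'E'
from cart import *
cart([(208,165),(702,112),None,(250,590)],[(270,315),(655,318),(280,482),(632,497)],crop(310,160,11),crop(270,170,11))
cart([(208,165),(702,112),(748,525),(250,590)],[(270,315),(655,318),(280,482),(632,497)],crop(310,160,11),crop(270,170,11))
# where do rails appear
print([(np.array(proj("side",np.array([LANE[0]+np.cos(LANE[2])*x-np.sin(LANE[2])*y,LANE[1]+np.sin(LANE[2])*x+np.cos(LANE[2])*y,.028]))[0]-[270,170])*11 for x,y in((-.08,-.07),(-.08,.07),(0,-.07),(0,.07))])
E
```

```text
File "<stdin>", line 5
    print([(np.array(proj("side",np.array([LANE[0]+np.cos(LANE[2])*x-np.sin(LANE[2])*y,LANE[1]+np.sin(LANE[2])*x+np.cos(LANE[2])*y,.028]))[0]-[270,170])*11 for x,y in((-.08,-.07),(-.08,.07),(0,-.07),(0,.07))])
                                                                                                                                                                                                               ^
SyntaxError: closing parenthesis ']' does not match opening parenthesis '('
```

```bash
python3 - <<'E'
from cart import *
cart([(208,165),(702,112),None,(250,590)],[(270,315),(655,318),(280,482),(632,497)],crop(310,160,11),crop(270,170,11))
cart([(208,165),(702,112),(748,525),(250,590)],[(270,315),(655,318),(280,482),(632,497)],crop(310,160,11),crop(270,170,11))
c,s=np.cos(LANE[2]),np.sin(LANE[2])
for x,y in((-.08,-.07),(-.08,.07),(0,-.07),(0,.07)):
    print(((proj("side",[LANE[0]+c*x-s*y,LANE[1]+s*x+c*y,.028])[0]-[270,170])*11).round())
E
```

```text
top carton lane x,y,yaw -0.0711 0.002 -0.0039 res 0.47
side carton lane x,y,yaw -0.0712 0.0005 0.0369 res 1.31
both carton lane x,y,yaw -0.0713 0.0022 0.0019 res 1.53
top carton lane x,y,yaw -0.0707 0.0016 -0.0029 res 0.59
side carton lane x,y,yaw -0.0712 0.0005 0.0369 res 1.31
both carton lane x,y,yaw -0.0709 0.002 0.0028 res 1.6
[251. 308.]
[695. 327.]
[212. 440.]
[674. 461.]
```

>>> {"name": "jog_arm", "arguments": {
  "motion": [
    {"gripper": 60,"tx": 0.15,"ty": 0,"tz": 5,"ax": 0,"ay": 0,"az": 0},
    {"gripper": 60,"tx": 0.15,"ty": 0,"tz": 6,"ax": 0,"ay": 0,"az": 0},
    {"gripper": 60,"tx": 0.15,"ty": 0,"tz": 6,"ax": 0,"ay": 0,"az": 0},
    {"gripper": 60,"tx": 0.15,"ty": 0,"tz": 6,"ax": 0,"ay": 0,"az": 0},
    {"gripper": 60,"tx": 0.15,"ty": 0,"tz": 6,"ax": 0,"ay": 0,"az": 0},
    {"gripper": 60,"tx": 0.15,"ty": 0,"tz": 6,"ax": 0,"ay": 0,"az": 0},
    {"gripper": 60,"tx": 0.15,"ty": 0,"tz": 6,"ax": 0,"ay": 0,"az": 0},
    {"gripper": 60,"tx": 0.15,"ty": 0,"tz": 6,"ax": 0,"ay": 0,"az": 0},
    {"gripper": 60,"tx": 0.15,"ty": 0,"tz": 6,"ax": 0,"ay": 0,"az": 0},
    {"gripper": 60,"tx": 0.15,"ty": 0,"tz": 6,"ax": 0,"ay": 0,"az": 0},
    {"gripper": 60,"tx": 0.15,"ty": 0,"tz": 6,"ax": 0,"ay": 0,"az": 0},
    {"gripper": 60,"tx": 0.15,"ty": 0,"tz": 5,"ax": 0,"ay": 0,"az": 0}
  ]
}}

```text
clock: 8.65
tcp_pos: [0.479, -0.0832, 0.0513]
orientation: [-1.569, -0.074, 0.074]
contact_force: [0.3, -2.4, -0.9]
grip_width: 0.0599
```

```bash
python3 st.py;python3 look.py top 280 165 350 225 11 j1.png;python3 look.py side 265 185 335 245 11 j2.png
```

```text
t 8.65 tcp [ 0.479  -0.0832  0.0513] lane -0.0768 0.0012 yaw-lane 0.0031 F [ 0.3 -2.4 -0.9] w 0.0599
[[0.996, -0.0, -0.094], [0.094, 0.0, 0.996], [-0.0, -1.0, 0.0]]
```

View pics/j1.png

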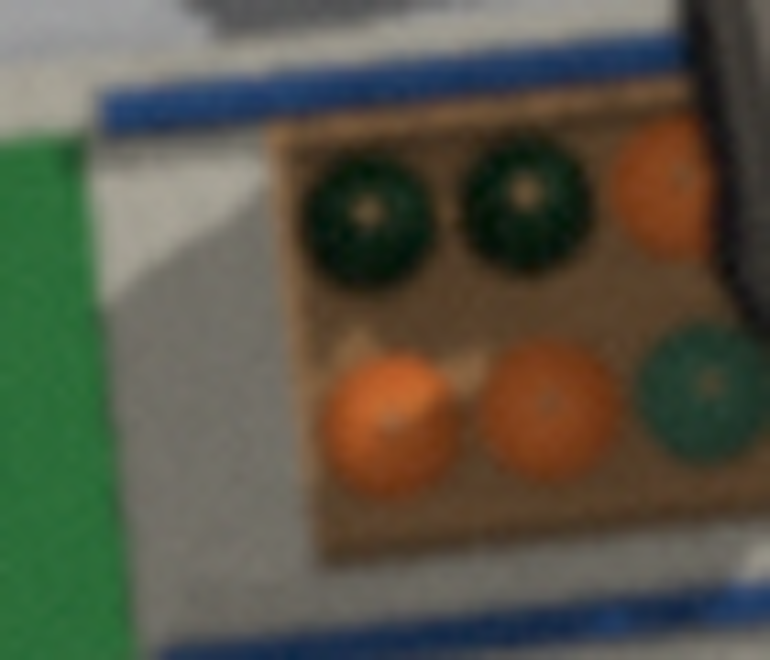

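View pics/j2.png

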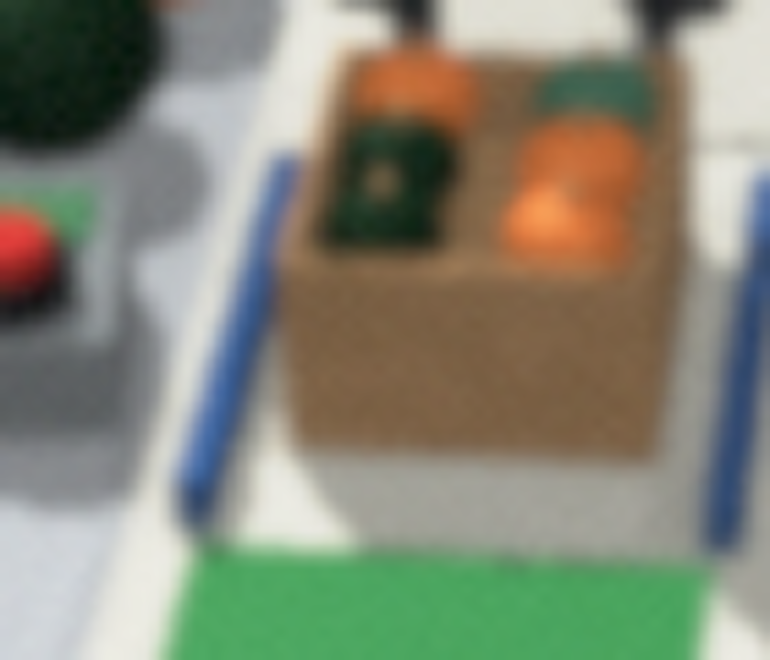

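>>> {"name": "jog_arm", "arguments": {
  "motion": [
    {"gripper": 60,"tx": 0,"ty": 0,"tz": 5,"ax": 0,"ay": 0,"az": 0},
    {"gripper": 60,"tx": 0,"ty": 0,"tz": 6,"ax": 0,"ay": 0,"az": 0},
    {"gripper": 60,"tx": 0,"ty": 0,"tz": 6,"ax": 0,"ay": 0,"az": 0},
    {"gripper": 60,"tx": 0,"ty": 0,"tz": 6,"ax": 0,"ay": 0,"az": 0},
    {"gripper": 60,"tx": 0,"ty": 0,"tz": 6,"ax": 0,"ay": 0,"az": 0},
    {"gripper": 60,"tx": 0,"ty": 0,"tz": 6,"ax": 0,"ay": 0,"az": 0},
    {"gripper": 60,"tx": 0,"ty": 0,"tz": 6,"ax": 0,"ay": 0,"az": 0},
    {"gripper": 60,"tx": 0,"ty": 0,"tz": 6,"ax": 0,"ay": 0,"az": 0},
    {"gripper": 60,"tx": 0,"ty": 0,"tz": 6,"ax": 0,"ay": 0,"az": 0},
    {"gripper": 60,"tx": 0,"ty": 0,"tz": 6,"ax": 0,"ay": 0,"az": 0},
    {"gripper": 60,"tx": 0,"ty": 0,"tz": 6,"ax": 0,"ay": 0,"az": 0},
    {"gripper": 60,"tx": 0,"ty": 0,"tz": 5,"ax": 0,"ay": 0,"az": 0}
  ]
}}

```text
clock: 9.95
tcp_pos: [0.4726, -0.0137, 0.0514]
orientation: [-1.57, -0.074, 0.074]
contact_force: [0.7, -4.7, 1.6]
grip_width: 0.0601
```

```bash
python3 st.py;python3 look.py top 250 165 320 225 11 k1.png;python3 look.py side 260 195 330 260 11 k2.png
```

```text
t 9.95 tcp [ 0.4726 -0.0137  0.0514] lane -0.007 0.0013 yaw-lane 0.003 F [ 0.7 -4.7  1.6] w 0.0601
[[0.996, 0.0, -0.094], [0.094, -0.0, 0.996], [0.0, -1.0, -0.0]]
```

View pics/k1.png

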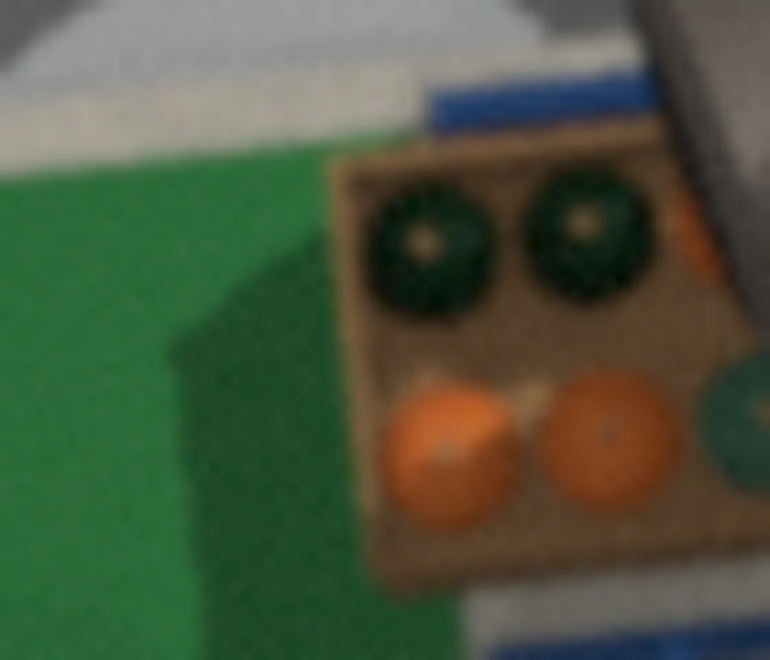

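View pics/k2.png

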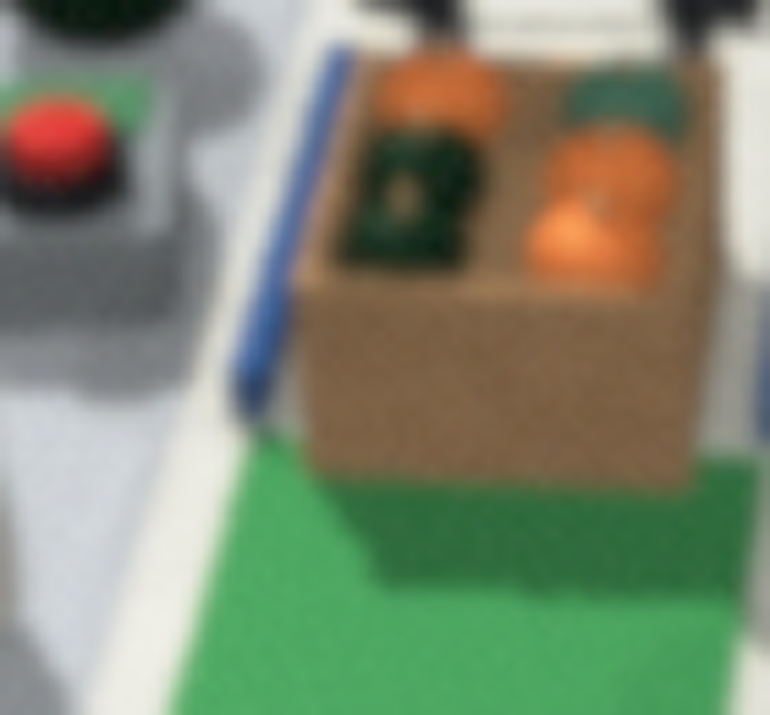

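>>> {"name": "jog_arm", "arguments": {
  "motion": [
    {"gripper": 60,"tx": 0,"ty": 0,"tz": 5,"ax": 0,"ay": 0,"az": 0},
    {"gripper": 60,"tx": 0,"ty": 0,"tz": 6,"ax": 0,"ay": 0,"az": 0},
    {"gripper": 60,"tx": 0,"ty": 0,"tz": 6,"ax": 0,"ay": 0,"az": 0},
    {"gripper": 60,"tx": 0,"ty": 0,"tz": 6,"ax": 0,"ay": 0,"az": 0},
    {"gripper": 60,"tx": 0,"ty": 0,"tz": 6,"ax": 0,"ay": 0,"az": 0},
    {"gripper": 60,"tx": 0,"ty": 0,"tz": 6,"ax": 0,"ay": 0,"az": 0},
    {"gripper": 60,"tx": 0,"ty": 0,"tz": 6,"ax": 0,"ay": 0,"az": 0},
    {"gripper": 60,"tx": 0,"ty": 0,"tz": 6,"ax": 0,"ay": 0,"az": 0},
    {"gripper": 60,"tx": 0,"ty": 0,"tz": 6,"ax": 0,"ay": 0,"az": 0},
    {"gripper": 60,"tx": 0,"ty": 0,"tz": 6,"ax": 0,"ay": 0,"az": 0},
    {"gripper": 60,"tx": 0,"ty": 0,"tz": 6,"ax": 0,"ay": 0,"az": 0},
    {"gripper": 60,"tx": 0,"ty": 0,"tz": 5,"ax": 0,"ay": 0,"az": 0}
  ]
}}

```text
clock: 11.25
tcp_pos: [0.4659, 0.0561, 0.0513]
orientation: [-1.569, -0.074, 0.074]
contact_force: [0.6, -4.4, 0.7]
grip_width: 0.0598
```

>>> {"name": "jog_arm", "arguments": {
  "motion": [
    {"gripper": 60,"tx": 0,"ty": 0,"tz": 5,"ax": 0,"ay": 0,"az": 0},
    {"gripper": 60,"tx": 0,"ty": 0,"tz": 5,"ax": 0,"ay": 0,"az": 0},
    {"gripper": 60,"tx": 0,"ty": 0,"tz": 5,"ax": 0,"ay": 0,"az": 0},
    {"gripper": 60,"tx": 0,"ty": 0,"tz": 5,"ax": 0,"ay": 0,"az": 0},
    {"gripper": 60,"tx": 0,"ty": 0,"tz": 5,"ax": 0,"ay": 0,"az": 0},
    {"gripper": 60,"tx": 0,"ty": 0,"tz": 5,"ax": 0,"ay": 0,"az": 0},
    {"gripper": 60,"tx": 0,"ty": 0,"tz": 4,"ax": 0,"ay": 0,"az": 0},
    {"gripper": 60,"tx": 0,"ty": 0,"tz": 4,"ax": 0,"ay": 0,"az": 0},
    {"gripper": 60,"tx": 0,"ty": 0,"tz": 3,"ax": 0,"ay": 0,"az": 0},
    {"gripper": 60,"tx": 0,"ty": 0,"tz": 3,"ax": 0,"ay": 0,"az": 0},
    {"gripper": 60,"tx": 0,"ty": 0,"tz": 2,"ax": 0,"ay": 0,"az": 0},
    {"gripper": 60,"tx": 0,"ty": 0,"tz": 2,"ax": 0,"ay": 0,"az": 0}
  ]
}}

```text
clock: 12.45
tcp_pos: [0.4615, 0.1034, 0.0513]
orientation: [-1.57, -0.074, 0.074]
contact_force: [0.8, -3.8, -0.2]
grip_width: 0.0598
```

```bash
python3 st.py;python3 look.py top 220 165 300 240 9 l1.png;python3 look.py side 255 220 335 290 9 l2.png
```

```text
t 12.45 tcp [0.4615 0.1034 0.0513] lane 0.1106 0.0017 yaw-lane 0.0027 F [ 0.8 -3.8 -0.2] w 0.0598
[[0.996, -0.0, -0.094], [0.094, -0.0, 0.996], [-0.0, -1.0, -0.0]]
```

View pics/l1.png

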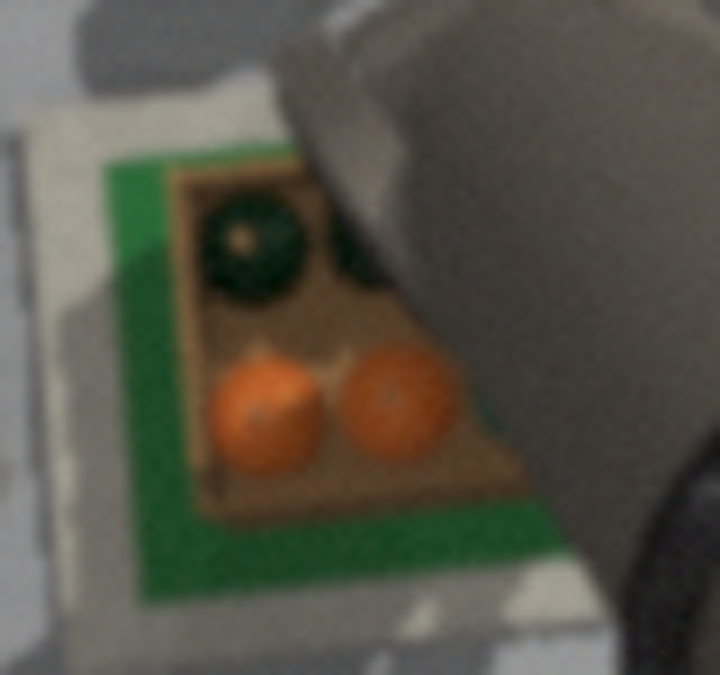

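View pics/l2.png

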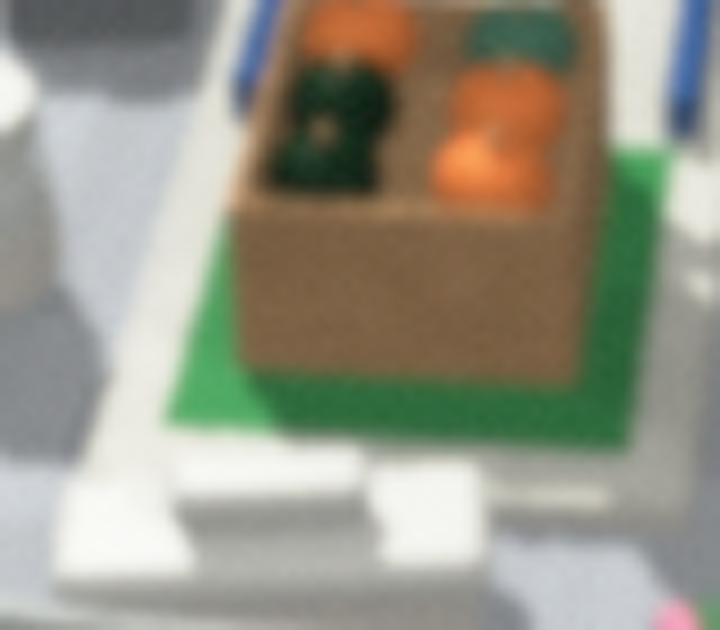

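```bash
python3 - <<'E'
from cart import *
cart([(170,170),None,None,(205,522)],[(233,207),(603,212),(240,365),(578,385)],crop(220,165,9),crop(255,220,9))
E
```

```text
top carton lane x,y,yaw 0.1848 -0.001 0.0134 res 0.45
side carton lane x,y,yaw 0.1855 -0.0012 0.0306 res 2.42
both carton lane x,y,yaw 0.185 -0.0008 0.0193 res 2.57
```

>>> {"name": "jog_arm", "arguments": {
  "motion": [
    {"gripper": 60,"tx": 0,"ty": 0,"tz": 3,"ax": 0,"ay": 0,"az": 0},
    {"gripper": 60,"tx": 0,"ty": 0,"tz": 3,"ax": 0,"ay": 0,"az": 0},
    {"gripper": 60,"tx": 0,"ty": 0,"tz": 3,"ax": 0,"ay": 0,"az": 0},
    {"gripper": 60,"tx": 0,"ty": 0,"tz": 2,"ax": 0,"ay": 0,"az": 0},
    {"gripper": 60,"tx": 0,"ty": 0,"tz": 2,"ax": 0,"ay": 0,"az": 0},
    {"gripper": 60,"tx": 0,"ty": 0,"tz": 1,"ax": 0,"ay": 0,"az": 0},
    {"gripper": 60,"tx": 0,"ty": 0,"tz": 0,"ax": 0,"ay": 0,"az": 0}
  ]
}}

```text
clock: 13.25
tcp_pos: [0.4601, 0.1176, 0.0513]
orientation: [-1.569, -0.074, 0.074]
contact_force: [0.1, -1.9, -1.3]
grip_width: 0.0601
```

```bash
python3 st.py
```

```text
t 13.25 tcp [0.4601 0.1176 0.0513] lane 0.1249 0.0017 yaw-lane 0.0032 F [ 0.1 -1.9 -1.3] w 0.0601
[[0.996, 0.0, -0.094], [0.094, 0.0, 0.996], [0.0, -1.0, 0.0]]
```

>>> {"name": "jog_arm", "arguments": {
  "motion": [
    {"gripper": 60,"tx": 0,"ty": 0,"tz": -4,"ax": 0,"ay": 0,"az": 0},
    {"gripper": 60,"tx": 0,"ty": 0,"tz": -10,"ax": 0,"ay": 0,"az": 0},
    {"gripper": 60,"tx": 0,"ty": 0,"tz": -20,"ax": 0,"ay": 0,"az": 0},
    {"gripper": 60,"tx": 0,"ty": 0,"tz": -20,"ax": 0,"ay": 0,"az": 0},
    {"gripper": 60,"tx": 0,"ty": -20,"tz": -10,"ax": 0,"ay": 0,"az": 0},
    {"gripper": 0,"tx": 0,"ty": -30,"tz": -10,"ax": 0,"ay": 0,"az": 0},
    {"gripper": 0,"tx": 0,"ty": -30,"tz": -15,"ax": 0,"ay": 0,"az": 0},
    {"gripper": 0,"tx": 20,"ty": -30,"tz": -15,"ax": 0,"ay": 0,"az": 0},
    {"gripper": 0,"tx": 30,"ty": -20,"tz": -10,"ax": 0,"ay": 0,"az": 0},
    {"gripper": 0,"tx": 30,"ty": -10,"tz": 0,"ax": 0,"ay": 0,"az": 0},
    {"gripper": 0,"tx": 20,"ty": 0,"tz": 0,"ax": 0,"ay": 0,"az": 0},
    {"gripper": 0,"tx": 0,"ty": 0,"tz": 0,"ax": 0,"ay": 0,"az": 0}
  ]
}}

```text
clock: 14.45
tcp_pos: [0.573, 0.0128, 0.1918]
orientation: [-1.569, -0.075, 0.071]
contact_force: [-0.9, -1.1, -0.1]
grip_width: 0.0001
```

```bash
python3 st.py;python3 look.py top 215 130 345 240 6 n1.png;python3 look.py side 240 190 340 290 6 n2.png
```

```text
t 14.45 tcp [0.573  0.0128 0.1918] lane 0.0102 -0.1011 yaw-lane 0.0021 F [-0.9 -1.1 -0.1] w 0.0001
[[0.996, 0.003, -0.093], [0.093, 0.001, 0.996], [0.003, -1.0, 0.001]]
```

View pics/n1.png

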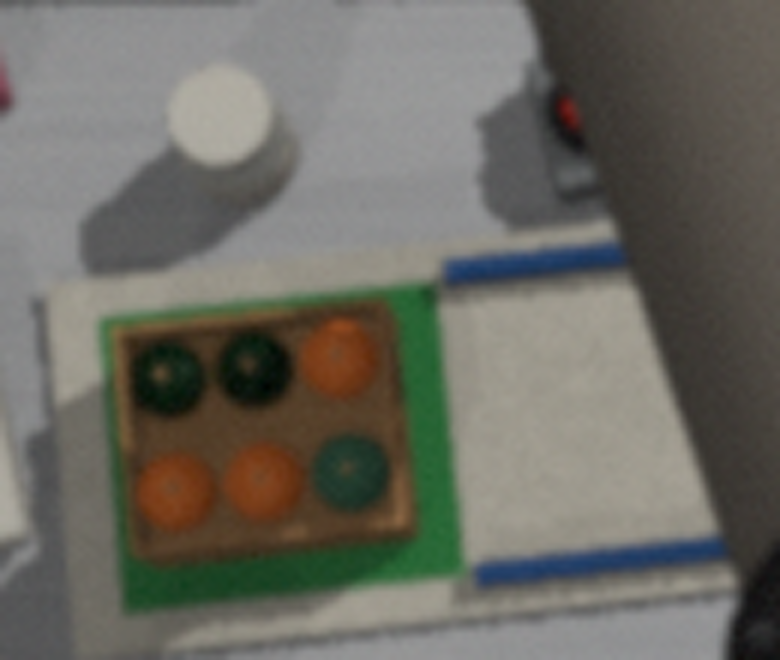

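View pics/n2.png

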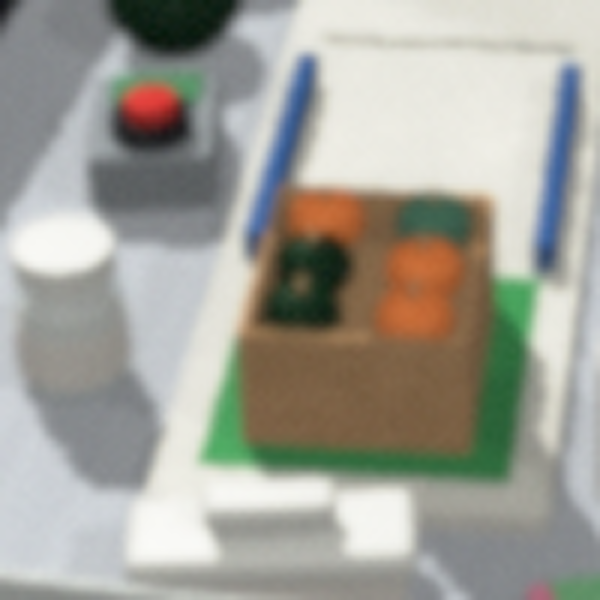

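```bash
python3 - <<'E'
from cart import *
cart([(113,323),(388,299),(413,530),(138,562)],[(243,333),(490,338),(247,440),(473,453)],crop(215,130,6),crop(240,190,6))
# pad refit in same images
a=crop(215,130,6);s=crop(240,190,6)
P=[("top",(.285,-.075,.01),a(100,322)),("top",(.285,.075,.01),a(125,612)),("top",(.115,.075,.01),a(463,572)),("top",(.115,-.075,.01),a(435,288))]
Q=[("side",(.285,-.075,.01),s(202,460)),("side",(.285,.075,.01),s(510,480)),("side",(.115,.075,.01),s(537,282))]
for J in (P,Q,P+Q):
    p,r=fit(J,0,LANE);print(p.round(4),abs(r).max().round(2))
E
```

```text
top carton lane x,y,yaw 0.1986 0.0001 0.0035 res 1.13
side carton lane x,y,yaw 0.1985 -0.0001 0.026 res 2.31
both carton lane x,y,yaw 0.1986 0.0005 0.0096 res 2.51
[ 0.4735 -0.0067  1.6625] 1.1
[ 0.4752 -0.0084  1.667 ] 0.88
[ 0.4742 -0.007   1.6648] 1.25
```

Carton check: both cameras put it within about 2 mm of the pad's centre and nearly square (yaw about 0.01 rad). It stands still, with the gripper well away. Next I'll move over the grey console's button.

>>> {"name": "jog_arm", "arguments": {
  "motion": [
    {"gripper": 0,"tx": 15,"ty": 0,"tz": 6,"ax": 0,"ay": 0,"az": 0},
    {"gripper": 0,"tx": 20,"ty": 0,"tz": 7,"ax": 0,"ay": 0,"az": 0},
    {"gripper": 0,"tx": 10,"ty": 10,"tz": 4,"ax": 0,"ay": 0,"az": 0},
    {"gripper": 0,"tx": 0,"ty": 30,"tz": 0,"ax": 0,"ay": 0,"az": 0},
    {"gripper": 0,"tx": 0,"ty": 30,"tz": 0,"ax": 0,"ay": 0,"az": 0},
    {"gripper": 0,"tx": 0,"ty": 20,"tz": 0,"ax": 0,"ay": 0,"az": 0},
    {"gripper": 0,"tx": 0,"ty": 12,"tz": 0,"ax": 0,"ay": 0,"az": 0},
    {"gripper": 0,"tx": 0,"ty": 0,"tz": 0,"ax": 0,"ay": 0,"az": 0}
  ]
}}

```text
clock: 15.35
tcp_pos: [0.6116, 0.0339, 0.0872]
orientation: [-1.57, -0.071, 0.077]
contact_force: [0.4, -0.5, -0.3]
grip_width: -0.0003
```

```bash
python3 st.py;python3 look.py side 235 170 295 230 10 o1.png; python3 look.py top 280 120 360 180 9 o2.png
```

```text
t 15.35 tcp [0.6116 0.0339 0.0872] lane 0.0277 -0.1415 yaw-lane 0.003 F [ 0.4 -0.5 -0.3] w -0.0003
[[0.996, -0.004, -0.094], [0.094, -0.001, 0.996], [-0.004, -1.0, -0.0]]
```

View pics/o1.png

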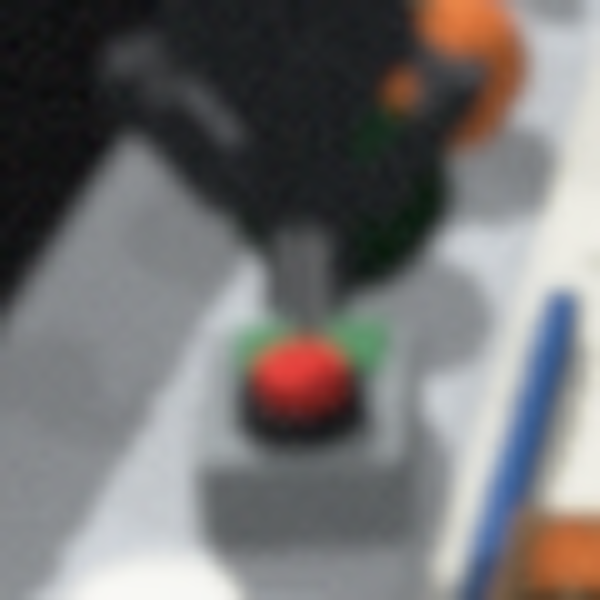

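View pics/o2.png

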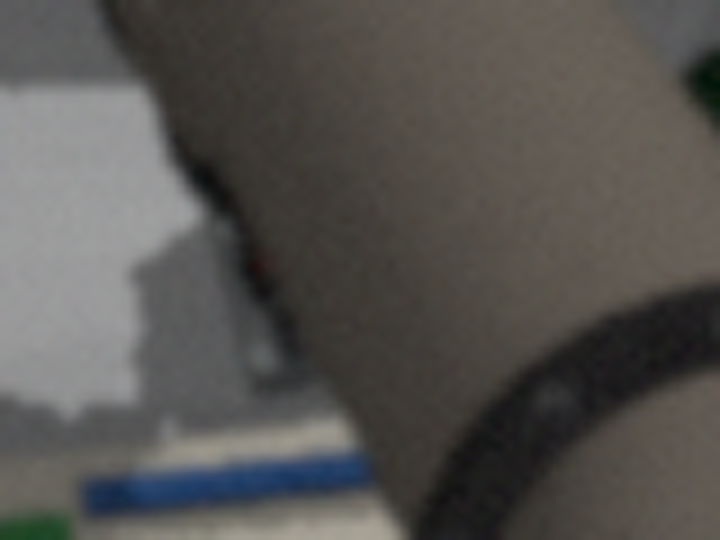

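```bash
python3 - <<'E'
from h import *
print(((proj("side",[[.6116,.0339,.0732],[.6116,.0339+.011,.0732],[.6165,.034,.055],[.6116,.034,.055]])-[235,170]+.5)*10).round())
E
```

```text
[[311. 321.]
 [301. 338.]
 [300. 368.]
 [315. 369.]]
```

>>> {"name": "jog_arm", "arguments": {
  "motion": [
    {"gripper": 0,"tx": 4.5,"ty": 0,"tz": 0,"ax": 0,"ay": 0,"az": 0},
    {"gripper": 0,"tx": 0,"ty": 7,"tz": 0,"ax": 0,"ay": 0,"az": 0},
    {"gripper": 0,"tx": 0,"ty": 6,"tz": 0,"ax": 0,"ay": 0,"az": 0},
    {"gripper": 0,"tx": 0,"ty": 3,"tz": 0,"ax": 0,"ay": 0,"az": 0},
    {"gripper": 0,"tx": 0,"ty": 0,"tz": 0,"ax": 0,"ay": 0,"az": 0}
  ]
}}

```text
clock: 15.95
tcp_pos: [0.6177, 0.0346, 0.0726]
orientation: [-1.57, -0.073, 0.075]
contact_force: [0.2, 0.3, 0.5]
grip_width: 0.0004
```

>>> {"name": "jog_arm", "arguments": {
  "motion": [
    {"gripper": 0,"tx": 0,"ty": 2,"tz": 0,"ax": 0,"ay": 0,"az": 0},
    {"gripper": 0,"tx": 0,"ty": 2,"tz": 0,"ax": 0,"ay": 0,"az": 0},
    {"gripper": 0,"tx": 0,"ty": 0,"tz": 0,"ax": 0,"ay": 0,"az": 0}
  ]
}}

```text
clock: 16.25
tcp_pos: [0.6182, 0.0347, 0.0694]
orientation: [-1.57, -0.074, 0.074]
contact_force: [-0.4, -0.4, 3.0]
grip_width: -0.0002
```

>>> {"name": "jog_arm", "arguments": {
  "motion": [
    {"gripper": 0,"tx": 0,"ty": 2,"tz": 0,"ax": 0,"ay": 0,"az": 0},
    {"gripper": 0,"tx": 0,"ty": 2,"tz": 0,"ax": 0,"ay": 0,"az": 0},
    {"gripper": 0,"tx": 0,"ty": 0,"tz": 0,"ax": 0,"ay": 0,"az": 0}
  ]
}}

```text
clock: 16.55
tcp_pos: [0.6182, 0.0347, 0.0661]
orientation: [-1.57, -0.074, 0.074]
contact_force: [-3.4, -0.5, 8.9]
grip_width: -0.0002
```

>>> {"name": "jog_arm", "arguments": {
  "motion": [
    {"gripper": 0,"tx": 0,"ty": 1,"tz": 0,"ax": 0,"ay": 0,"az": 0},
    {"gripper": 0,"tx": 0,"ty": 1,"tz": 0,"ax": 0,"ay": 0,"az": 0},
    {"gripper": 0,"tx": 0,"ty": 0,"tz": 0,"ax": 0,"ay": 0,"az": 0}
  ]
}}

```text
clock: 16.85
tcp_pos: [0.6184, 0.0348, 0.0658]
orientation: [-1.57, -0.074, 0.073]
contact_force: [-8.2, -0.9, 22.2]
grip_width: 0.0002
```

```bash
python3 look.py side 235 170 295 230 10 p1.png
```

```text
(no output)
```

View pics/p1.png

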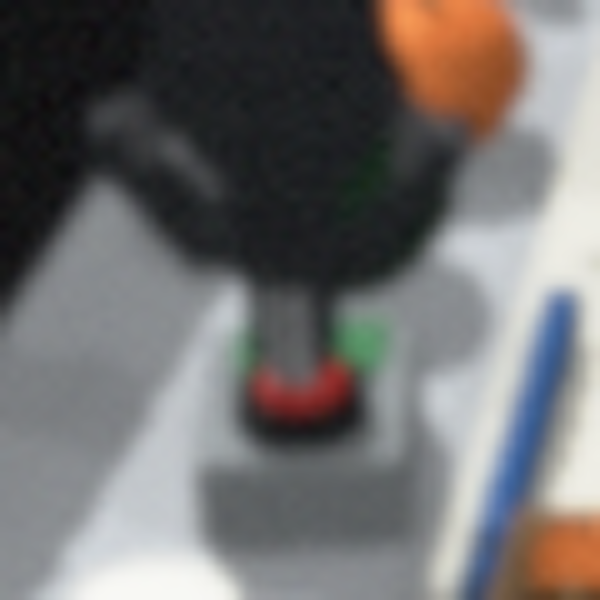

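>>> {"name": "jog_arm", "arguments": {
  "motion": [
    {"gripper": 0,"tx": 0,"ty": -2,"tz": 0,"ax": 0,"ay": 0,"az": 0},
    {"gripper": 0,"tx": 0,"ty": -3,"tz": 0,"ax": 0,"ay": 0,"az": 0},
    {"gripper": 0,"tx": 0,"ty": -5,"tz": 0,"ax": 0,"ay": 0,"az": 0},
    {"gripper": 0,"tx": 0,"ty": -10,"tz": 0,"ax": 0,"ay": 0,"az": 0},
    {"gripper": 0,"tx": 0,"ty": -30,"tz": 0,"ax": 0,"ay": 0,"az": 0},
    {"gripper": 0,"tx": 0,"ty": -40,"tz": 0,"ax": 0,"ay": 0,"az": 0},
    {"gripper": 0,"tx": 0,"ty": -40,"tz": 0,"ax": 0,"ay": 0,"az": 0},
    {"gripper": 0,"tx": 0,"ty": -20,"tz": -30,"ax": 0,"ay": 0,"az": 0},
    {"gripper": 0,"tx": 0,"ty": 0,"tz": -45,"ax": 0,"ay": 0,"az": 0},
    {"gripper": 0,"tx": 0,"ty": 0,"tz": -45,"ax": 0,"ay": 0,"az": 0},
    {"gripper": 0,"tx": 0,"ty": 0,"tz": -30,"ax": 0,"ay": 0,"az": 0},
    {"gripper": 0,"tx": 0,"ty": 0,"tz": 0,"ax": 0,"ay": 0,"az": 0}
  ]
}}

```text
clock: 18.1
tcp_pos: [0.6318, -0.122, 0.2134]
orientation: [-1.573, -0.067, 0.067]
contact_force: [-0.7, -0.6, 0.5]
grip_width: -0.0001
```

```bash
python3 st.py;python3 look.py top 170 110 440 290 2 q1.png;python3 look.py side 230 150 390 300 5 q2.png
```

```text
t 18.1 tcp [ 0.6318 -0.122   0.2134] lane -0.1293 -0.1474 yaw-lane -0.006 F [-0.7 -0.6  0.5] w -0.0001
[[0.996, -0.0, -0.085], [0.085, -0.003, 0.996], [-0.0, -1.0, -0.003]]
```

View pics/q1.png

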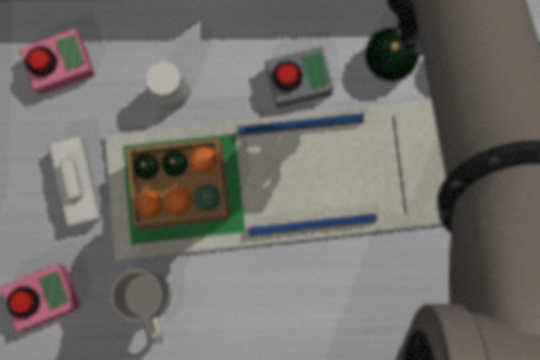

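View pics/q2.png

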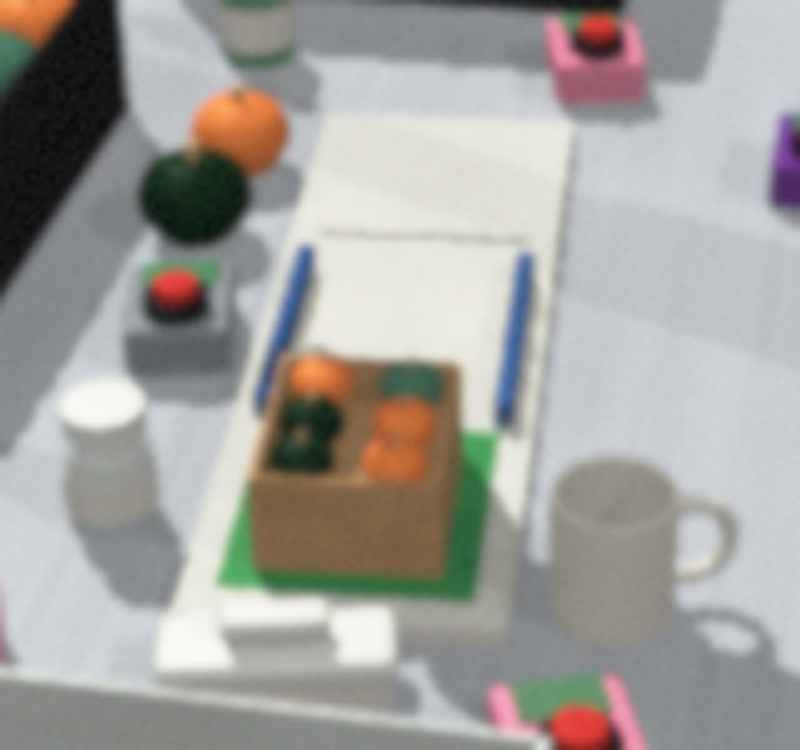

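>>> {"name": "jog_arm", "arguments": {
  "motion": [
    {"gripper": 0,"tx": 0,"ty": 0,"tz": 0,"ax": 0,"ay": 0,"az": 0},
    {"gripper": 0,"tx": 0,"ty": 0,"tz": 0,"ax": 0,"ay": 0,"az": 0},
    {"gripper": 0,"tx": 0,"ty": 0,"tz": 0,"ax": 0,"ay": 0,"az": 0}
  ]
}}

```text
clock: 18.5
tcp_pos: [0.6323, -0.1131, 0.2134]
orientation: [-1.569, -0.076, 0.075]
contact_force: [0.3, -0.2, 0.2]
grip_width: -0.0002
```

```bash
python3 -c "
from bench import ticket;print(ticket.hand_in())"
```

```text
the job is handed in; nothing more can be done
None
```

I pushed the carton down the lane from behind with two spread fingers, straightening it on the apron, and it now stands on the green pad. After the fingers had backed off and the carton was still, I pressed the grey console's red button and let it come up. The job was handed in at 18.5 s.

- **Carton position:** before the press, both cameras put it within about 2 mm of the pad's centre. The yaw readings disagreed: the top view gave about 0.004 rad and the side view 0.026 rad (combined 0.01 rad). The side fit was poorer, so I trust the top view more. After the press I only checked by eye, and the carton looked unmoved.
- **Rails:** no rail contact showed in the pictures, and the push force readings I took stayed under 5 N.
- **Button:** the fingertips met a hard stop, with force rising from 9 to 22 N over the last 0.3 mm. There was also 8 N of sideways force. That fits the full 6 mm of travel, but the joint itself cannot be read. The last picture shows the button up again.
- **Everything else:** in the last pictures the loose squashes, jar, brush, mug and bottle, and the look-alike consoles in view, showed no sign of having been moved. The gripper was clear of everything at hand-in.

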